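Load the kiln prop board by height and wedge it tight

ROBOT

A 6-joint arm with a two-finger parallel gripper is mounted at the origin on the work surface. World frame = base frame: x ahead of the robot, y to its left, z up, the work surface at z = 0. Lengths are in m, angles in rad, forces in N, time in s.
With the tool pointing down it reaches from about 0.225 to 0.875 m from the base axis. Payload 3.4 kg.
Tool frame: the origin (TCP) lies at the very end of the fingers, on their centre line; the grasp point (between the pads) lies 19 mm behind it (grip_depth is the distance from the TCP to the grasp point, in m); x points along the fingers, z is the direction in which the jaws open and shut, and the axes are right-handed (so a half turn about x gives the same grasp; the last joint's range is limited). The gripper opens to 85 mm and grips with 20 to 120 N. Pads are 22 mm wide; open, the fingers measure 114 mm over their backs; the gripper's body (76 mm by 85 mm) begins 54 mm behind the grasp point. The pads swing forward as they close: fully open they stand 13 mm farther back than shut.
Start: joints at [0.986, 0.276, 1.505, -0, 1.361, -0.121], TCP at [0.257, 0.514, 0.199] pointing down, gripper open.
Joint ranges: [-2.89, 2.89], [-0.75, 2.08], [0.22, 2.7], [-1.18, 4.32], [0.11, 2.71], [-2.7, 2.7]. Speed limits (rad/s): [2.57, 2.57, 3.14, 3.14, 3.14, 3.14].

INTERFACE

Orientations are given as a unit quaternion [w, x, y, z].
In Python, from rig import get_state, get_image, sign_off, grip_depth gives the robot as it stands. The module is installed in compiled form; this text tells all that it offers.
- The arm moves only by the tool arm_command, never from a script. Its argument "series" is a list of rows, each an object with "dp": the shift along the tool's x, y, z scaled (see below), a list of three; "angular": the turn, a rotation vector about the tool's x, y, z scaled (see below), a list of three; "gripper": the finger opening in mm, from 0 to 85.4. A call has exactly 8 rows; each row shifts and turns the pose as measured when the row begins, along the tool's axes as they then stand; what a row does not reach is not made up. The controller multiplies each number of a shift by 0.12 m and each number of a turn by 90 degrees. A row lasts 1/8 s, in which the tool goes at most 62.5 mm and 10.7 degrees, less where a joint would pass 70% of its speed; a pose out of reach is approached as far as the arm can. A call with a number of a shift or a turn outside -1 to 1 is refused whole. A call with a gripper value outside its range is refused whole. The fingers move at their own pace and stop on an object; "grip_force" is the grip in N (left out, the last holds). Time passes only in rows, so rows that do not move let the fingers close, or fill a call up. It gives the time, the measured TCP pose, the force and the opening at its end, in the units of the state.
- get_state(): the state, without advancing time (a new reading comes with each control period).
- get_image(name): name is "scene" or "side" or "wrist"; returns a dict with "image" (384x512x3 uint8, blue, green, red), "depth" (384x512 float32, m along the optical axis (not along the pixel's ray), 0 where there is no reading), "mtx" (3x3 intrinsics, pixels), "view" (4x4, takes a point from world to camera coordinates); the wrist camera has in their place "mount" (4x4, takes a point from camera to tool coordinates, whose origin is the TCP and whose axes are the tool frame's). Camera axes: x right, y up, looking along -z (the intrinsics and any distortion apply to the point x, -y, -z); pixel columns grow to the right and rows downward; lengths in m; the calibration is good to about 2 mm. A picture is of the moment at which its call begins: read the wrist's pose just before it.
- sign_off(): hands the job in, once; it reports no verdict.
The state is a dict: "clock": time; "qpos": joint angles; "qd": joint speeds; "effort": joint torques, N m; "position": TCP position; "ee_rot": TCP orientation; "contact_force": force on the tool from outside, world axes, zero at the start; "moment": the same for the moment, N m; "width": finger opening in m.
Only numpy, scipy, OpenCV 4.12 (cv2) and the standard library are available. Lean on these libraries where they do the work, as an engineer would, in place of code of your own. Each camera call takes 0.05 s, during which the arm holds its last target. There are 200 camera calls.

TASK

Get the prop board ready to be carried out to the kiln: stand the four kiln props on it in one close row along its back fence, in order of height, the tallest against the blue end board and the shortest nearest the plain one. Then drive the wooden wedge, thin end first from the open front, into the gap left between the shortest prop and the plain end board until the whole row is locked tight, and let go. Leave the stack of bowls and the stamp roller where they are.

Things in the scene. Friction and masses are not known exactly. Their poses are not given: they have to be found in the camera images.
- prop110: Kiln prop, a buff-coloured square refractory tube standing on end: 38 x 38 mm, 110 mm high, with a 19 mm bore down the middle that shows as a round hole from above. About 231 g. Origin at the centre of its underside, z up, x and y square to its side faces. The tallest.
- prop90: Kiln prop, a buff-coloured square refractory tube standing on end: 38 x 38 mm, 90 mm high, with a 19 mm bore down the middle that shows as a round hole from above. About 189 g. Origin at the centre of its underside, z up, x and y square to its side faces.
- prop70: Kiln prop, a buff-coloured square refractory tube standing on end: 38 x 38 mm, 70 mm high, with a 19 mm bore down the middle that shows as a round hole from above. About 147 g. Origin at the centre of its underside, z up, x and y square to its side faces.
- prop50: Kiln prop, a buff-coloured square refractory tube standing on end: 38 x 38 mm, 50 mm high, with a 19 mm bore down the middle that shows as a round hole from above. About 105 g. Origin at the centre of its underside, z up, x and y square to its side faces. The shortest.
- wedge: Dark wooden wedge lying flat, 32 mm high, 150 mm long, 85 g. Its butt is a straight head 40 mm long (x) and 36 mm wide (y), the place to grip; from there both sides taper evenly over 110 mm to an 8 mm wide thin end. Origin at the centre of the head's underside; x points along the wedge to the thin end, whose face is at x = +130 mm (butt face at -20 mm). Pushed on the butt, it centres itself.
- tray: Fixed prop board: base 206 mm long (y), x = -44 to +34 mm, upper face 12 mm above the bench. Origin at bench level under the middle of the row; x points from the open front to the back. Back fence: front face at x = 21 mm, 12 thick, 14 high above the base, stopping 36 mm short of each end board so the wedge's thin end can pass. Props stand centred near x = 0, sides square to the board.
- end_blue: End board painted blue, fixed upright on one end of the prop board (which end changes): 38 mm deep (x), 12 thick (y), 36 high. Origin at the centre of its underside, on the base's upper face and the row's centre line (x = 0 of the board); axes parallel to the board's. Its inner face, where the row starts, is 6 mm from its origin.
- end_plain: Same end board in bare wood at the other end, 194 mm from the blue one (origins). 182 mm clear between them, props take 152: a 30 mm gap for the wedge, which slides in along the board's +x flat on the base, butt left outside. About 5 to 12 N closes up the row, then it jams, its origin near x = -63 mm of the board: within 12 mm, and still pressing on the prop when let go, is tight.
- bowl2: Blue bowl on top of the stack of three ceramic bowls (114 mm across, 55 mm high; the stack is 150 mm across at most and about 67 mm high). Origin at the centre of its underside. To be left alone.
- roller: Wooden stamp roller with a steel yoke and a dark wooden handle lying on the bench: roller 42 mm in diameter and 50 mm wide, 170 mm long over all. Origin on the bench under the roller's centre, handle towards its -x. To be left alone.
Mind the look-alikes: they are no part of the job. What is shaped like the prop110 but pink is not meant.

How it is judged:
On the way, in this order (a step that is already met when the one before it is completed fails the run):
1. all four props stand in the row in order of height from the blue end board (horizontal distance between prop110 and end_blue below 0.039 m and x of prop110 in the frame of tray between -0.015 and 0.01 m and z of prop110 in the frame of tray between 0.006 and 0.018 m and angle between each of prop110, prop90, prop70, prop50's own z axis and vertical below 0.12 rad and horizontal distance between prop90 and end_blue between 0.051 and 0.089 m and x of prop90 in the frame of tray between -0.015 and 0.01 m and z of prop90 in the frame of tray between 0.006 and 0.018 m and horizontal distance between prop70 and end_blue between 0.089 and 0.127 m and x of prop70 in the frame of tray between -0.015 and 0.01 m and z of prop70 in the frame of tray between 0.006 and 0.018 m and horizontal distance between prop50 and end_blue between 0.127 and 0.165 m and x of prop50 in the frame of tray between -0.015 and 0.01 m and z of prop50 in the frame of tray between 0.006 and 0.018 m), for 0.2 s.
2. the wedge is driven in between the shortest prop and the plain end board until the row is tight (x of wedge in the frame of tray between -0.075 and -0.045 m and horizontal distance between wedge and end_blue between 0.165 and 0.2 m and z of wedge in the frame of tray between 0.005 and 0.02 m and angle between the x axis of wedge and the x axis of tray, either way round below 0.2 rad and angle between wedge's own z axis and vertical below 0.15 rad and contact force between wedge and prop50 above 0.5 N), for 0.2 s.
At the end, for the whole second after the job is handed in: Props upright (0.12 rad) along the fence (15 mm), tallest to shortest from the blue end board, each within 12 mm of its place in the closed row; wedge flat and straight (0.2 rad) in the gap, within 12 mm of where it jams, pressing on the shortest prop (0.5 N); all released, at rest (all of step 2 and horizontal distance between prop110 and end_blue below 0.039 m and x of prop110 in the frame of tray between -0.015 and 0.01 m and z of prop110 in the frame of tray between 0.006 and 0.018 m and angle between each of prop110, prop90, prop70, prop50's own z axis and vertical below 0.12 rad and horizontal distance between prop90 and end_blue between 0.051 and 0.075 m and x of prop90 in the frame of tray between -0.015 and 0.01 m and z of prop90 in the frame of tray between 0.006 and 0.018 m and horizontal distance between prop70 and end_blue between 0.089 and 0.113 m and x of prop70 in the frame of tray between -0.015 and 0.01 m and z of prop70 in the frame of tray between 0.006 and 0.018 m and horizontal distance between prop50 and end_blue between 0.127 and 0.151 m and x of prop50 in the frame of tray between -0.015 and 0.01 m and z of prop50 in the frame of tray between 0.006 and 0.018 m and linear speed of each of prop110, prop90, prop70, prop50, wedge below 0.02 m/s); the robot touches nothing.
It fails at once if the bowls are disturbed (more than 30 mm) (distance of bowl2 from where it was at the start of the episode above 0.03 m).
It fails at once if the stamp roller is disturbed (more than 30 mm) (distance of roller from where it was at the start of the episode above 0.03 m).
It also fails if it takes over 128 s, if anything falls off the work surface, if the arm or the gripper's body presses on something with over 40 N, if the wrist force passes 120 N, or if a joint passes its speed limit or range.

## Working session

There is one attempt and no reset: what is moved stays moved. The work goes in short steps, Python scripts to look and compute and a tool call to move; the robot and the scene stay as the last step left them, time stands still between calls to the robot, and variables do not carry over. Pictures are saved under pics/ and viewed, about 12 in all and at most 16, crops included, and the job is handed in when it is done.

Besides the shell and the picture viewer there is one more tool, called after "Request:" by a JSON object that holds its "name" and its "arguments". arm_command: Moves the arm, as the interface text tells. Its arguments: {"type":"object","properties":{"series":{"type":"array","items":{"type":"object","properties":{"dp":{"type":"array","items":{"type":"number"}},"angular":{"type":"array","items":{"type":"number"}},"gripper":{"type":"number"}}}},"grip_force":{"type":"number"}},"required":["series"]}

```bash
mkdir -p pics; python3 - <<'E'
from rig import *
import cv2,numpy as np
s=get_state();print(s, grip_depth)
for n in("scene","side"):
    d=get_image(n);cv2.imwrite(f"pics/{n}0.png",d["image"]);print(n,d["mtx"],d["view"],[k for k in d])
    np.savez(f"{n}0.npz",**{k:v for k,v in d.items()})
E
```

```text
{'clock': 0.0, 'qpos': array([ 9.85999747e-01,  2.76597403e-01,  1.50613348e+00,  1.62467718e-07,
        1.36069211e+00, -1.21001841e-01]), 'qd': array([-7.46796809e-05,  6.41530136e-04,  6.71364566e-04,  6.66626342e-04,
        3.86798089e-04, -2.05761819e-03]), 'effort': array([-9.58075107e-04, -4.16783559e+01, -2.45804054e+01, -3.49998372e-04,
        1.14454975e-02, -1.58709408e-06]), 'position': array([0.25690385, 0.51376353, 0.19783825]), 'ee_rot': array([ 0.60094049, -0.3719748 ,  0.60211562,  0.37143243]), 'contact_force': array([-0.54077787, -0.14214382, -0.48677359]), 'moment': array([-0.01878808, -0.01257742,  0.07412917]), 'width': 0.08539548510932926} 0.0187
scene [[481.82568073   0.         255.1169427 ]
 [  0.         481.82568073 195.4122318 ]
 [  0.           0.           1.        ]] [[ 0.61895421  0.78528569  0.01490204 -0.34606424]
 [-0.49378071  0.37429805  0.78490864  0.23814595]
 [ 0.61079972 -0.49318085  0.61943228 -1.44656728]
 [ 0.          0.          0.          1.        ]] ['image', 'depth', 'mtx', 'view']
side [[465.90577778   0.         255.83627436]
 [  0.         465.90577778 192.93251275]
 [  0.           0.           1.        ]] [[ 0.97705445 -0.21195189 -0.02099972 -0.52249965]
 [ 0.15862223  0.65830989  0.73584446 -0.13905286]
 [-0.1421393  -0.72229113  0.67682489 -0.94859943]
 [ 0.          0.          0.          1.        ]] ['image', 'depth', 'mtx', 'view']
```

View pics/scene0.png

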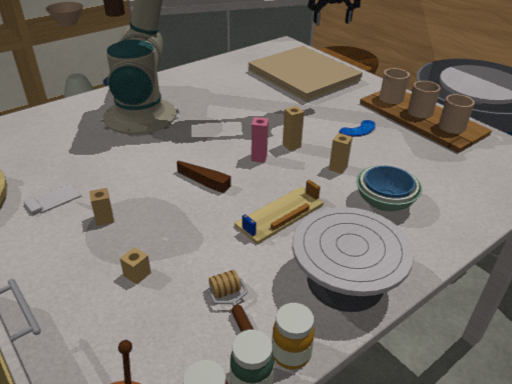

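View pics/side0.png

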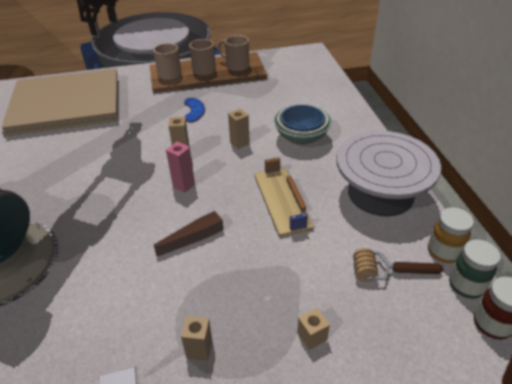

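Both views show the buff props at scene pixels (293,128), (341,153), (102,207) and (135,265). The wedge is at (203,176), the tray at (280,212) with the blue end at (249,225), and the pink decoy at (260,140). Next I'll measure positions from the depth images.

```bash
cat > h.py <<'E'
import numpy as np,cv2
from scipy.spatial.transform import Rotation as R
def cloud(d,T=None):
    "world points (h,w,3); T = camera->world"
    if T is None: T=np.linalg.inv(d["view"])
    z=d["depth"];K=d["mtx"];v,u=np.mgrid[:z.shape[0],:z.shape[1]]
    p=np.stack([(u-K[0,2])*z/K[0,0],-(v-K[1,2])*z/K[1,1],-z],-1)
    p=p@T[:3,:3].T+T[:3,3];p[z<=0]=np.nan
    return p
def rect(P):
    c,(w,h),a=cv2.minAreaRect((P[:,:2]*1000).astype(np.float32))
    return np.round([c[0],c[1],w,h,a],1)
def quat(q): return R.from_quat([q[1],q[2],q[3],q[0]])
E
python3 - <<'E'
from h import *
seeds={"scene":dict(A=(293,128),B=(341,153),C=(102,207),D=(135,265),wedge=(203,176),pink=(260,140),blue=(249,225),plain=(313,190)),
"side":dict(A=(178,130),B=(239,130),C=(197,338),D=(313,328),wedge=(190,233),pink=(180,166),blue=(298,221),plain=(272,165))}
for n in seeds:
    d=dict(np.load(n+"0.npz"));P=cloud(d);print(n)
    base=P[...,2];print('bench med',np.nanmedian(base[200:300,150:250]))
    for k,(u,v) in seeds[n].items():
        m=((base>.008)).astype(np.uint8)
        if k in('blue','plain'):m=((base>.03)).astype(np.uint8)
        _,l=cv2.connectedComponents(m,connectivity=4);q=P[l==l[v,u]]
        zt=np.percentile(q[:,2],95);top=q[q[:,2]>zt-.006]
        print(k,len(q),'ztop',round(zt,4),'top',rect(top),'all',rect(q))
E
```

```text
scene
bench med 0.0010521857438041127
A 765 ztop 0.1115 top [400.4 253.   41.3  42.4  78.8] all [399.  252.2  41.7  46.7  83.5]
B 666 ztop 0.0919 top [552.9 278.1  39.2  44.1  21.8] all [503.8 346.   46.1 217.7  35.5]
C 625 ztop 0.0719 top [ 374.7 -282.9   37.9   42.6   70.6] all [ 375.2 -283.    38.1   43.7   70.5]
D 728 ztop 0.0521 top [ 568.9 -303.2   39.6   39.6   16. ] all [ 569.6 -303.1   41.2   41.5   14.9]
wedge 804 ztop 0.0347 top [385.7 -28.7 149.6  37.9  20. ] all [385.3 -30.3 152.8  39.5  20.6]
pink 679 ztop 0.1118 top [392.2 146.   37.8  43.3  41.5] all [392.7 144.7  38.8  46.3  42.4]
blue 158 ztop 0.0503 top [613.8 -60.1  38.1  13.3   0.8] all [614.1 -60.3  38.8  13.9   0.8]
plain 137 ztop 0.0507 top [606.5 132.7  36.5  14.8   1.5] all [606.2 132.7  37.9  14.8   1.5]
side
bench med 0.0022101837081969222
A 1761 ztop 0.1126 top [390.2 193.9 155.4  53.1  89.2] all [423.1 320.8 416.1  61.7  78.9]
B 685 ztop 0.0927 top [549.6 276.1  40.9  41.5  25.2] all [549.6 276.5  40.3  45.7  22.2]
C 1106 ztop 0.0729 top [ 373.6 -284.5   40.8   38.6   70.8] all [ 373.7 -284.6   40.8   38.8   70.8]
D 892 ztop 0.0529 top [ 567.1 -304.4   39.3   39.3   16. ] all [ 567.1 -304.6   39.3   39.9   16.1]
wedge 1248 ztop 0.0356 top [383.3 -33.1 149.6  38.4  21.8] all [382.9 -33.3 150.3  38.4  21.8]
pink 1761 ztop 0.1126 top [390.2 193.9 155.4  53.1  89.2] all [423.1 320.8 416.1  61.7  78.9]
blue 185 ztop 0.0506 top [610.9 -61.5  36.8  13.2   4.9] all [ 6.115e+02 -6.220e+01  3.860e+01  1.430e+01  4.000e-01]
plain 142 ztop 0.0511 top [602.1 130.   16.7  36.2  85.8] all [602.  130.   16.7  36.4  85.8]
```

```bash
python3 - <<'E'
from h import *
from rig import *
d=dict(np.load("scene0.npz"));P=cloud(d)
for k,(u,v) in dict(plate=(352,245),plateL=(297,250),plateT=(350,216),roller=(225,285),bowlrim=(362,185),fence=(290,216),base=(270,212)).items(): print(k,np.round(P[v,u]*1000))
d2=dict(np.load("side0.npz"));P2=cloud(d2);print('plateL side',np.round(P2[165,341]*1000))
h=(P[...,2]>.06)&(P[...,0]>.6)&(P[...,0]<.9)&(abs(P[...,1])<.25);print(np.nanmin(P[h],0),np.nanmax(P[h],0))
s=get_state();r=quat(s["ee_rot"]).as_matrix();print(r.round(3))
w=get_image("wrist");print(w["mtx"],w["mount"].round(4))
cv2.imwrite("pics/w0.png",w["image"])
E
```

```text
plate [831.  10.  99.]
plateL [780. -80. 100.]
plateT [772.  68.  99.]
roller [ 722. -200.   36.]
bowlrim [684. 210.  57.]
fence [638.  35.  24.]
base [592.  17.  13.]
plateL side [726.  14. 101.]
[ 0.65719751 -0.24983915  0.06007622] [0.89999372 0.24977272 0.10443344]
[[-0.001 -0.894  0.447]
 [-0.001  0.447  0.894]
 [-1.     0.    -0.002]]
[[336.49710133   0.         252.58649844]
 [  0.         336.49710133 188.99575382]
 [  0.           0.           1.        ]] [[-4.000e-04  3.100e-01 -9.507e-01 -1.756e-01]
 [-0.000e+00  9.507e-01  3.100e-01  7.950e-02]
 [ 1.000e+00  1.000e-04 -3.000e-04  3.000e-04]
 [ 0.000e+00  0.000e+00  0.000e+00  1.000e+00]]
```

```bash
cat > plan.py <<'E'
"python3 plan.py x y z yaw_deg grip_mm [maxstep_mm] ; ... -> rows from the present pose (mm)"
import sys,json
from h import *
from rig import get_state
def down(yaw):
    c,s=np.cos(np.radians(yaw)),np.sin(np.radians(yaw))
    return R.from_matrix(np.array([[0,-s,c],[0,c,s],[-1,0,0.]]))
s=get_state();p=s["position"]*1000;r=quat(s["ee_rot"])
rows=[]
for wp in " ".join(sys.argv[1:]).split(";"):
    x,y,z,yaw,g,*m=map(float,wp.split());m=m[0] if m else 54.
    t=np.array([x,y,z]);T=down(yaw)
    n=max(1,int(np.ceil(max(np.linalg.norm(t-p)/m,np.degrees((r.inv()*T).magnitude())/10-.05))))
    for i in range(n,0,-1):
        dp=np.round(r.inv().apply((t-p)/i)/120,2)+0.
        a=np.round((r.inv()*T).as_rotvec()/i/(np.pi/2),3)+0.
        rows.append(dict(dp=dp.tolist(),angular=a.tolist(),gripper=g))
        p=p+r.apply(dp*120);r=r*R.from_rotvec(a*np.pi/2)
for i,w in enumerate(rows):
    if i%8==0:print("--")
    print(json.dumps(w)+",")
print(len(rows),'pos',(s["position"]*1000).round(1),'jaw yaw',np.degrees(np.arctan2(*quat(s["ee_rot"]).as_matrix()[1::-1,2])).round(1),'q6',s["qpos"][5].round(2),'w',round(s["width"]*1000,1),'F',s["contact_force"].round(1),'t',round(s["clock"],2))
E
python3 plan.py "399 252 230 -9 85"
```

```text
--
{"dp": [-0.03, -0.25, -0.18], "angular": [0.101, 0.0, 0.0], "gripper": 85.0},
{"dp": [-0.03, -0.28, -0.14], "angular": [0.101, 0.0, 0.0], "gripper": 85.0},
{"dp": [-0.03, -0.3, -0.09], "angular": [0.1, 0.0, 0.0], "gripper": 85.0},
{"dp": [-0.03, -0.31, -0.04], "angular": [0.101, 0.0, 0.0], "gripper": 85.0},
{"dp": [-0.04, -0.31, 0.01], "angular": [0.1, 0.0, 0.0], "gripper": 85.0},
{"dp": [-0.03, -0.3, 0.06], "angular": [0.101, 0.0, 0.0], "gripper": 85.0},
{"dp": [-0.04, -0.29, 0.1], "angular": [0.1, 0.0, 0.0], "gripper": 85.0},
{"dp": [-0.03, -0.28, 0.15], "angular": [0.101, 0.0, 0.001], "gripper": 85.0},
8 pos [257.  513.9 198. ] jaw yaw 63.4 q6 -0.12 w 85.7 F [-0.   0.2  1. ] t 0.15
```

Request:
{"name": "arm_command", "arguments": {"series": [{"dp": [-0.03, -0.25, -0.18], "angular": [0.1, 0, 0], "gripper": 85}, {"dp": [-0.03, -0.28, -0.14], "angular": [0.1, 0, 0], "gripper": 85}, {"dp": [-0.03, -0.3, -0.09], "angular": [0.1, 0, 0], "gripper": 85}, {"dp": [-0.03, -0.31, -0.04], "angular": [0.1, 0, 0], "gripper": 85}, {"dp": [-0.04, -0.31, 0.01], "angular": [0.1, 0, 0], "gripper": 85}, {"dp": [-0.03, -0.3, 0.06], "angular": [0.1, 0, 0], "gripper": 85}, {"dp": [-0.04, -0.29, 0.1], "angular": [0.1, 0, 0], "gripper": 85}, {"dp": [-0.03, -0.28, 0.15], "angular": [0.1, 0, 0], "gripper": 85}], "grip_force": 40}}

```text
clock: 1.15
position: [0.3977, 0.2431, 0.2274]
ee_rot: [0.703, 0.064, 0.705, -0.067]
contact_force: [0.4, 0.4, 0.3]
width: 0.0848
```

```bash
cat > wr.py <<'E'
"wr.py name zlo zhi [xmin xmax ymin ymax] : blobs seen by the wrist camera with heights (mm) in the band"
import sys
from h import *
from rig import *
def grab(name):
    s=get_state();d=get_image("wrist");T=np.eye(4);T[:3,:3]=quat(s["ee_rot"]).as_matrix();T[:3,3]=s["position"]
    cv2.imwrite(f"pics/{name}.png",d["image"]);return cloud(d,T@d["mount"])*1000,d,s
if __name__=="__main__":
    P,d,s=grab(sys.argv[1]);lo,hi=map(float,sys.argv[2:4])
    print('pos',(s["position"]*1000).round(1),'F',s["contact_force"].round(1),'t',s["clock"])
    m=((P[...,2]>lo)&(P[...,2]<hi))
    if len(sys.argv)>4:
        b=list(map(float,sys.argv[4:8]));m&=(P[...,0]>b[0])&(P[...,0]<b[1])&(P[...,1]>b[2])&(P[...,1]<b[3])
    n,l=cv2.connectedComponents(m.astype(np.uint8),connectivity=4)
    for i in range(1,n):
        q=P[l==i]
        if len(q)>150:
            f=(l==i);v,u=np.argwhere(f).mean(0)
            print('n',len(q),'px',int(u),int(v),'rect',rect(q/1000),'z50/95',np.percentile(q[:,2],[50,95]).round(1),'bgr',d["image"][f].mean(0).round())
E
python3 wr.py a1 100 125; python3 plan.py "399 252 230 -9 85"
```

```text
pos [397.7 243.1 227.4] F [0.4 0.4 0.3] t 1.15
n 1524 px 251 159 rect [398.1 253.9  38.4  37.5  80.1] z50/95 [110.1 111.3] bgr [ 83. 112. 133.]
n 1357 px 263 263 rect [390.4 145.7  39.1  39.3  42.6] z50/95 [109.8 111.1] bgr [ 72.  60. 100.]
--
{"dp": [-0.02, 0.1, -0.03], "angular": [-0.022, 0.0, 0.006], "gripper": 85.0},
1 pos [400.  239.  227.7] jaw yaw -11.0 q6 0.59 w 85.1 F [ 0.9 -2.1  1.4] t 1.2
```

View pics/a1.png

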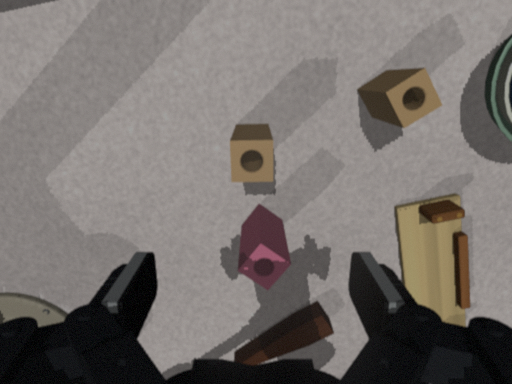

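The wrist view agrees with the overhead views: prop110's top is at pixel (251,159), the pink decoy at (263,263) and the wedge head at (318,320). Now I'll grasp prop110.

```bash
python3 plan.py "398.5 253.3 220 -10 85 ; 398.5 253.3 82 -10 85 50 ; 398.5 253.3 80 -10 38"
```

```text
--
{"dp": [0.06, 0.11, -0.04], "angular": [-0.011, 0.0, 0.006], "gripper": 85.0},
{"dp": [0.38, 0.0, 0.0], "angular": [0.0, 0.0, 0.0], "gripper": 85.0},
{"dp": [0.39, 0.0, 0.0], "angular": [0.0, 0.0, 0.0], "gripper": 85.0},
{"dp": [0.38, 0.0, 0.0], "angular": [0.0, 0.0, 0.0], "gripper": 85.0},
{"dp": [0.02, 0.0, 0.0], "angular": [0.0, 0.0, 0.0], "gripper": 38.0},
5 pos [400.  239.  227.7] jaw yaw -11.0 q6 0.59 w 85.1 F [ 0.9 -2.1  1.4] t 1.2
```

Request:
{"name": "arm_command", "arguments": {"series": [{"dp": [0.0, 0.11, -0.04], "angular": [-0.01, 0, 0.006], "gripper": 85}, {"dp": [0, 0, 0], "angular": [0, 0, 0], "gripper": 85}, {"dp": [0.3, 0, 0], "angular": [0, 0, 0], "gripper": 85}, {"dp": [0.35, 0, 0], "angular": [0, 0, 0], "gripper": 85}, {"dp": [0.3, 0, 0], "angular": [0, 0, 0], "gripper": 85}, {"dp": [0.1, 0, 0], "angular": [0, 0, 0], "gripper": 85}, {"dp": [0, 0, 0], "angular": [0, 0, 0], "gripper": 85}, {"dp": [0, 0, 0], "angular": [0, 0, 0], "gripper": 85}]}}

```text
clock: 2.2
position: [0.3975, 0.2589, 0.1001]
ee_rot: [0.706, 0.06, 0.703, -0.057]
contact_force: [-0.2, -0.4, 0.3]
width: 0.085
```

```bash
python3 plan.py "398.5 253.3 80 -10 30"
```

```text
--
{"dp": [0.17, -0.05, 0.01], "angular": [0.006, 0.002, -0.003], "gripper": 30.0},
1 pos [397.5 258.9 100.1] jaw yaw -9.4 q6 0.59 w 85.0 F [-0.2 -0.4  0.3] t 2.2
```

Request:
{"name": "arm_command", "arguments": {"series": [{"dp": [0.17, -0.05, 0.01], "angular": [0.006, 0.002, -0.003], "gripper": 85}, {"dp": [0, 0, 0], "angular": [0, 0, 0], "gripper": 60}, {"dp": [0, 0, 0], "angular": [0, 0, 0], "gripper": 30}, {"dp": [0, 0, 0], "angular": [0, 0, 0], "gripper": 30}, {"dp": [0, 0, 0], "angular": [0, 0, 0], "gripper": 30}, {"dp": [0, 0, 0], "angular": [0, 0, 0], "gripper": 30}, {"dp": [-0.25, 0, 0], "angular": [0, 0, 0], "gripper": 30}, {"dp": [-0.42, 0, 0], "angular": [0, 0, 0], "gripper": 30}]}}

```text
clock: 3.2
position: [0.3987, 0.2539, 0.1641]
ee_rot: [0.705, 0.062, 0.703, -0.061]
contact_force: [0.6, 0.3, 0.1]
width: 0.0299
```

```bash
cat > tray.py <<'E'
"tray x,y (mm, from tray origin; +y towards plain) -> world"
import numpy as np
O=np.array([608.4,35.1]);A=np.radians(2.4)
def tw(x,y): return O+x*np.array([np.cos(A),np.sin(A)])+y*np.array([-np.sin(A),np.cos(A)])
if __name__=="__main__":
    import sys;print(tw(*map(float,sys.argv[1:])).round(1))
E
python3 tray.py -- 0 -70;python3 plan.py "608 -30 200 2.4 30"
```

```text
--
{"dp": [-0.04, -0.29, 0.3], "angular": [-0.02, 0.0, 0.0], "gripper": 30.0},
{"dp": [-0.04, -0.3, 0.3], "angular": [-0.02, 0.0, 0.0], "gripper": 30.0},
{"dp": [-0.04, -0.31, 0.28], "angular": [-0.019, 0.0, 0.0], "gripper": 30.0},
{"dp": [-0.04, -0.32, 0.28], "angular": [-0.02, 0.0, 0.0], "gripper": 30.0},
{"dp": [-0.05, -0.32, 0.27], "angular": [-0.019, 0.001, 0.0], "gripper": 30.0},
{"dp": [-0.04, -0.33, 0.25], "angular": [-0.02, 0.0, 0.0], "gripper": 30.0},
{"dp": [-0.05, -0.34, 0.25], "angular": [-0.019, 0.001, -0.001], "gripper": 30.0},
7 pos [398.7 253.9 164.1] jaw yaw -9.9 q6 0.59 w 29.9 F [0.6 0.3 0.1] t 3.2Traceback (most recent call last):
  File "tray.py", line 6, in <module>
    import sys;print(tw(*map(float,sys.argv[1:])).round(1))
                     ~~^^^^^^^^^^^^^^^^^^^^^^^^^^
ValueError: could not convert string to float: '--'
```

```bash
python3 wr.py a2 40 170 300 500 180 320
```

```text
pos [398.7 253.9 164.1] F [0.6 0.3 0.1] t 3.2
n 3572 px 251 186 rect [398.3 253.7  38.9  38.1  80.6] z50/95 [109.5 111. ] bgr [ 75. 100. 118.]
```

View pics/a2.png

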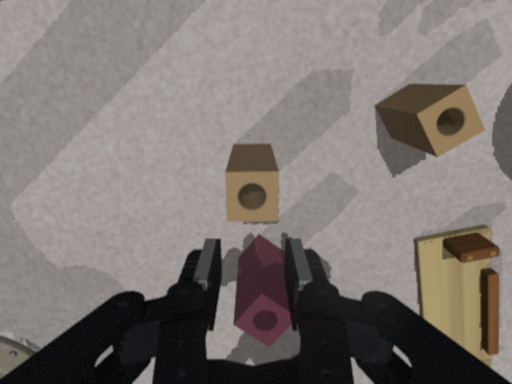

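The prop is still upright and hasn't moved (pixel (251,195)). The fingers were still closing when the lift began, so I'll retry with a smaller opening and more time to close.

Request:
{"name": "arm_command", "arguments": {"series": [{"dp": [0, 0, 0], "angular": [0, 0, 0], "gripper": 62}, {"dp": [0, 0, 0], "angular": [0, 0, 0], "gripper": 62}, {"dp": [0, 0, 0], "angular": [0, 0, 0], "gripper": 62}, {"dp": [0, 0, 0], "angular": [0, 0, 0], "gripper": 62}, {"dp": [0.2, 0, 0], "angular": [0, 0, 0], "gripper": 62}, {"dp": [0.3, 0, 0], "angular": [0, 0, 0], "gripper": 62}, {"dp": [0.2, 0, 0], "angular": [0, 0, 0], "gripper": 62}, {"dp": [0, 0, 0], "angular": [0, 0, 0], "gripper": 62}]}}

```text
clock: 4.25
position: [0.4023, 0.2556, 0.0821]
ee_rot: [0.708, 0.063, 0.701, -0.059]
contact_force: [0.0, -0.2, 1.0]
width: 0.0617
```

Request:
{"name": "arm_command", "arguments": {"series": [{"dp": [0, 0, 0], "angular": [0, 0, 0], "gripper": 30}, {"dp": [0, 0, 0], "angular": [0, 0, 0], "gripper": 30}, {"dp": [0, 0, 0], "angular": [0, 0, 0], "gripper": 30}, {"dp": [0, 0, 0], "angular": [0, 0, 0], "gripper": 30}, {"dp": [0, 0, 0], "angular": [0, 0, 0], "gripper": 30}, {"dp": [0, 0, 0], "angular": [0, 0, 0], "gripper": 30}, {"dp": [0, 0, 0], "angular": [0, 0, 0], "gripper": 30}, {"dp": [0, 0, 0], "angular": [0, 0, 0], "gripper": 30}]}}

```text
clock: 5.25
position: [0.4045, 0.2566, 0.0852]
ee_rot: [0.71, 0.064, 0.699, -0.058]
contact_force: [0.6, 0.7, -0.4]
width: 0.0301
```

```bash
sed -i 's/import sys;print/import sys;sys.argv=[a for a in sys.argv if a!="--"];print/' tray.py; python3 tray.py -- 0 -70;python3 plan.py "400 252 150 -10 30; 608 -32 180 2.4 30"
```

```text
[611.3 -34.8]
--
{"dp": [-0.27, -0.02, -0.01], "angular": [0.0, 0.005, -0.003], "gripper": 30.0},
{"dp": [-0.27, -0.02, -0.01], "angular": [0.001, 0.004, -0.003], "gripper": 30.0},
{"dp": [-0.04, -0.29, 0.3], "angular": [-0.02, 0.0, 0.0], "gripper": 30.0},
{"dp": [-0.04, -0.3, 0.29], "angular": [-0.02, 0.0, 0.0], "gripper": 30.0},
{"dp": [-0.03, -0.31, 0.28], "angular": [-0.02, 0.0, 0.0], "gripper": 30.0},
{"dp": [-0.04, -0.32, 0.28], "angular": [-0.02, 0.0, 0.0], "gripper": 30.0},
{"dp": [-0.03, -0.32, 0.26], "angular": [-0.019, 0.0, 0.0], "gripper": 30.0},
{"dp": [-0.04, -0.33, 0.26], "angular": [-0.02, 0.0, 0.0], "gripper": 30.0},
--
{"dp": [-0.03, -0.34, 0.24], "angular": [-0.019, 0.0, 0.0], "gripper": 30.0},
9 pos [404.5 256.6  85.2] jaw yaw -9.9 q6 0.59 w 30.1 F [ 0.6  0.7 -0.4] t 5.25
```

```bash
python3 wr.py a3 20 170 300 500 180 320; python3 - <<'E'
from rig import *
import cv2,numpy as np
a=cv2.imread('pics/a3.png');b=get_image("side")["image"];c=get_image("scene")["image"]
b=cv2.resize(b[60:260,80:330],None,fx=1.6,fy=1.6);c=cv2.resize(c[40:200,190:390],None,fx=1.6,fy=1.6)
o=np.zeros((580,800,3),np.uint8);o[:256,:320]=c;o[260:580,:400]=b;a=cv2.resize(a,(390,292));o[:292,405:795]=a
cv2.imwrite('pics/m3.png',o);print(get_state()["width"])
E
```

```text
pos [404.5 256.6  85.2] F [ 0.6  0.7 -0.4] t 5.25
n 10893 px 226 247 rect [386.5 255.5  39.3  62.3  80.6] z50/95 [110.1 167.2] bgr [52. 67. 78.]
n 3337 px 314 283 rect [430.1 259.6  39.2  19.4  26.2] z50/95 [155.9 169.1] bgr [38. 38. 40.]
0.029819157583386432
```

View pics/m3.png

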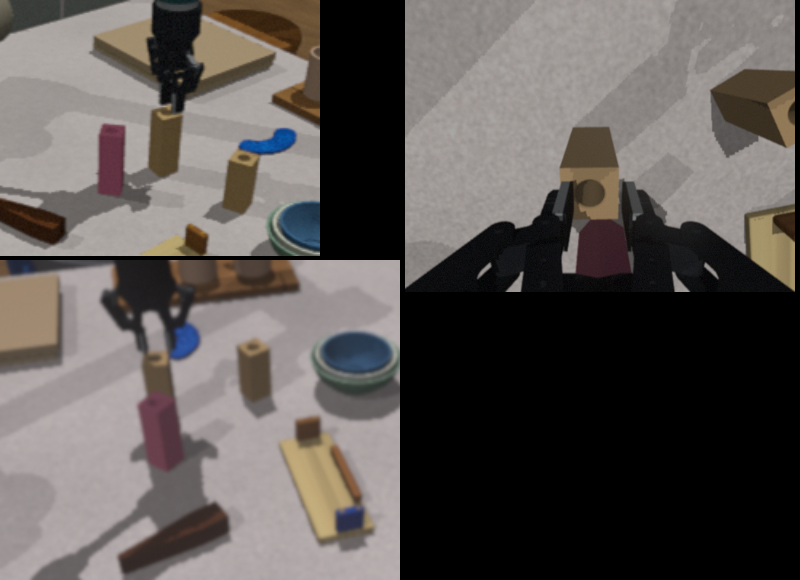

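```bash
python3 - <<'E'
from h import *
from rig import *
s=get_state();print((s["position"]*1000).round(1),s["width"],s["qpos"].round(3))
for n in("scene","side"):
    d=get_image(n);P=cloud(d)*1000;im=d["image"]
    m=(im.max(-1)<75)&(abs(P[...,0]-400)<80)&(abs(P[...,1]-254)<50)&(P[...,2]>40)&(P[...,2]<170)
    for lo in range(40,170,10):
        q=P[m&(P[...,2]>=lo)&(P[...,2]<lo+10)]
        if len(q): print(n,lo,len(q),q.min(0).round(),q.max(0).round())
    b=(im[...,2]>90)&(im[...,2]>im[...,0]*1.25)&(abs(P[...,0]-400)<40)&(abs(P[...,1]-254)<40)&(P[...,2]>104)
    q=P[b];print('prop top',rect(q/1000),np.percentile(q[:,2],[5,50,95]).round())
E
```

```text
[404.5 256.6  85.2] 0.029819157583386432 [0.42  0.22  1.893 0.    1.011 0.593]
scene 100 1 [398. 261. 108.] [398. 261. 108.]
scene 120 29 [385. 241. 121.] [431. 266. 130.]
scene 130 55 [384. 240. 130.] [437. 270. 140.]
scene 140 59 [382. 241. 140.] [434. 270. 150.]
scene 150 54 [380. 240. 150.] [435. 271. 159.]
scene 160 59 [362. 236. 160.] [451. 265. 170.]
prop top [409.3 253.7  65.1  48.5  13.2] [108. 112. 329.]
side 120 7 [385. 243. 126.] [427. 254. 130.]
side 130 31 [377. 242. 131.] [432. 258. 140.]
side 140 33 [378. 239. 140.] [432. 257. 149.]
side 150 38 [377. 238. 150.] [431. 260. 160.]
side 160 61 [361. 236. 160.] [442. 259. 170.]
prop top [389.2 251.1  39.2  58.2  77.9] [106. 111. 233.]
```

```bash
python3 - <<'E'
from h import *
from rig import *
d=get_image("wrist");P=cloud(d,d["mount"])*1000;im=d["image"].astype(int)
g=(im.max(-1)-im.min(-1)<22)&(abs(P[...,2])<45)&(abs(P[...,1])<40)
for lo in range(-120,10,10):
    m=g&(P[...,0]>=lo)&(P[...,0]<lo+10);q=P[m]
    if len(q)>5:
        v,u=np.argwhere(m).T
        print(lo,len(q),'y',q[:,1].min().round(),q[:,1].max().round(),'z neg',q[q[:,2]<0][:,2].max(initial=-99).round(),'pos',q[q[:,2]>0][:,2].min(initial=99).round(),'uv',u.min(),u.max(),v.min(),v.max())
E
```

```text
-120 4791 y 8.0 19.0 z neg -0.0 pos 0.0 uv 64 436 347 383
-110 5461 y -0.0 19.0 z neg -0.0 pos 0.0 uv 71 432 319 383
-100 4367 y -12.0 18.0 z neg -13.0 pos 13.0 uv 91 415 311 383
-90 6281 y -12.0 15.0 z neg -15.0 pos 15.0 uv 106 400 288 374
-80 2081 y -11.0 15.0 z neg -15.0 pos 15.0 uv 118 386 277 333
-70 1092 y -11.0 12.0 z neg -15.0 pos 15.0 uv 177 328 263 328
-60 1050 y -11.0 13.0 z neg -15.0 pos 15.0 uv 181 324 250 310
-50 837 y -11.0 12.0 z neg -15.0 pos 15.0 uv 185 320 240 296
-40 194 y -10.0 12.0 z neg -15.0 pos 15.0 uv 195 310 238 277
-30 65 y -17.0 15.0 z neg -11.0 pos 14.0 uv 203 280 216 278
-20 103 y -13.0 15.0 z neg -11.0 pos 13.0 uv 204 279 210 265
-10 68 y -13.0 15.0 z neg -11.0 pos 13.0 uv 206 277 203 255
0 38 y -13.0 15.0 z neg -9.0 pos 13.0 uv 209 276 197 246
```

The measurements show the visible fingertips stop about 35 mm short of the reported TCP, at tool x ≈ -35 (fingers near z 118, prop top at 111). So the fingers closed above the prop. I'll plan with that offset from here on.

```bash
python3 plan.py "398.5 253.5 90 -10 62; 398.5 253.5 48 -10 62 25"
```

```text
--
{"dp": [-0.04, -0.03, -0.04], "angular": [0.001, 0.009, -0.006], "gripper": 62.0},
{"dp": [0.17, 0.0, 0.0], "angular": [0.0, 0.0, 0.0], "gripper": 62.0},
{"dp": [0.18, 0.0, 0.0], "angular": [0.0, 0.0, 0.0], "gripper": 62.0},
3 pos [404.5 256.6  85.3] jaw yaw -9.9 q6 0.59 w 30.1 F [ 0.1 -0.1  0.6] t 5.55
```

Request:
{"name": "arm_command", "arguments": {"series": [{"dp": [-0.04, -0.03, -0.04], "angular": [0, 0.009, -0.006], "gripper": 62}, {"dp": [0, 0, 0], "angular": [0, 0, 0], "gripper": 62}, {"dp": [0, 0, 0], "angular": [0, 0, 0], "gripper": 62}, {"dp": [0, 0, 0], "angular": [0, 0, 0], "gripper": 62}, {"dp": [0.15, 0, 0], "angular": [0, 0, 0], "gripper": 62}, {"dp": [0.15, 0, 0], "angular": [0, 0, 0], "gripper": 62}, {"dp": [0.06, 0, 0], "angular": [0, 0, 0], "gripper": 62}, {"dp": [0, 0, 0], "angular": [0, 0, 0], "gripper": 30}]}}

```text
clock: 6.55
position: [0.3995, 0.2541, 0.0466]
ee_rot: [0.705, 0.062, 0.704, -0.061]
contact_force: [-0.5, 1.0, -0.8]
width: 0.0449
```

Request:
{"name": "arm_command", "arguments": {"series": [{"dp": [0, 0, 0], "angular": [0, 0, 0], "gripper": 30}, {"dp": [0, 0, 0], "angular": [0, 0, 0], "gripper": 30}, {"dp": [0, 0, 0], "angular": [0, 0, 0], "gripper": 30}, {"dp": [0, 0, 0], "angular": [0, 0, 0], "gripper": 30}, {"dp": [0, 0, 0], "angular": [0, 0, 0], "gripper": 30}, {"dp": [0, 0, 0], "angular": [0, 0, 0], "gripper": 30}, {"dp": [-0.2, 0, 0], "angular": [0, 0, 0], "gripper": 30}, {"dp": [-0.4, 0, 0], "angular": [0, 0, 0], "gripper": 30}]}}

```text
clock: 7.55
position: [0.3963, 0.2525, 0.1172]
ee_rot: [0.702, 0.06, 0.707, -0.063]
contact_force: [1.0, 1.0, -3.1]
width: 0.0372
```

```bash
python3 plan.py "605 -33 150 2.4 30"
```

```text
--
{"dp": [-0.04, -0.29, 0.3], "angular": [-0.02, -0.001, 0.0], "gripper": 30.0},
{"dp": [-0.04, -0.3, 0.29], "angular": [-0.02, -0.001, 0.0], "gripper": 30.0},
{"dp": [-0.04, -0.31, 0.29], "angular": [-0.019, -0.001, 0.0], "gripper": 30.0},
{"dp": [-0.04, -0.32, 0.28], "angular": [-0.02, 0.0, 0.001], "gripper": 30.0},
{"dp": [-0.04, -0.33, 0.26], "angular": [-0.019, -0.001, 0.0], "gripper": 30.0},
{"dp": [-0.04, -0.34, 0.26], "angular": [-0.02, 0.0, 0.001], "gripper": 30.0},
{"dp": [-0.03, -0.34, 0.24], "angular": [-0.019, -0.001, 0.0], "gripper": 30.0},
7 pos [396.3 252.5 117.2] jaw yaw -9.9 q6 0.59 w 37.2 F [ 1.   1.  -3.1] t 7.55
```

Prop110 is gripped (37 mm width, weight showing in the force reading). Carrying it to the blue end.

Request:
{"name": "arm_command", "arguments": {"series": [{"dp": [-0.04, -0.29, 0.3], "angular": [-0.02, 0, 0], "gripper": 30}, {"dp": [-0.04, -0.3, 0.29], "angular": [-0.02, 0, 0], "gripper": 30}, {"dp": [-0.04, -0.31, 0.29], "angular": [-0.02, 0, 0], "gripper": 30}, {"dp": [-0.04, -0.32, 0.28], "angular": [-0.02, 0, 0], "gripper": 30}, {"dp": [-0.04, -0.33, 0.26], "angular": [-0.02, 0, 0], "gripper": 30}, {"dp": [-0.04, -0.34, 0.26], "angular": [-0.02, 0, 0], "gripper": 30}, {"dp": [-0.03, -0.25, 0.16], "angular": [-0.019, 0, 0], "gripper": 30}, {"dp": [0, 0, 0], "angular": [0, 0, 0], "gripper": 30}]}}

```text
clock: 8.55
position: [0.6061, -0.0283, 0.1536]
ee_rot: [0.708, -0.019, 0.706, 0.02]
contact_force: [-1.0, 0.8, -1.8]
width: 0.0372
```

```bash
python3 wr.py b1 36 56 560 660 -120 180; python3 plan.py "608 -33 150 2.4 30"
```

```text
pos [606.1 -28.3 153.6] F [-1.   0.8 -1.8] t 8.55
--
{"dp": [0.03, -0.05, 0.02], "angular": [0.009, 0.001, -0.001], "gripper": 30.0},
1 pos [604.8 -26.9 153.3] jaw yaw 3.2 q6 -0.22 w 37.5 F [-0.3  0.1 -2.1] t 8.6
```

View pics/b1.png

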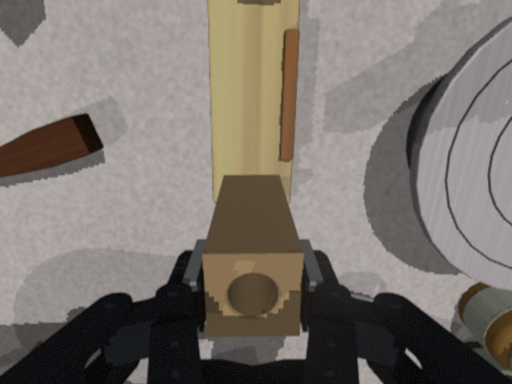

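```bash
cat > tm.py <<'E'
from h import *
from wr import grab
P,d,s=grab("tm")
b=(P[...,1]>0)&(P[...,1]<150)&(P[...,0]>550)&(P[...,0]<670)
f=P[b&(P[...,2]>20)&(P[...,2]<31)&(P[...,0]>620)&(P[...,1]<104)];print('fence',len(f),rect(f/1000),'z',np.median(f[:,2]))
f=P[b&(P[...,2]>7)&(P[...,2]<31)];print('base',rect(f/1000))
f=P[b&(P[...,2]>42)&(P[...,2]<56)];print('plain end',len(f),rect(f/1000) if len(f)>9 else '')
E
python3 tm.py; python3 -c "
from tray import *
print('expected fence',tw(27,0),'plain',tw(0,97),'base centre x',tw(-5,0))"
```

```text
fence 1610 [634.5  46.5  12.3  93.    2.4] z 26.101969991184387
base [601.6  58.2  77.9 118.5   1.8]
plain end 0 
expected fence [635.37631641  36.23064265] plain [604.33806159 132.01491452] base centre x [603.40438585  34.89062173]
```

```bash
python3 plan.py "610.3 -33.8 150 2.4 30;610.3 -33.8 62 2.4 30 30"
```

```text
--
{"dp": [0.03, -0.07, 0.05], "angular": [0.01, 0.0, -0.002], "gripper": 30.0},
{"dp": [0.24, 0.0, 0.0], "angular": [0.0, 0.0, 0.0], "gripper": 30.0},
{"dp": [0.25, 0.0, 0.0], "angular": [0.0, 0.0, 0.0], "gripper": 30.0},
{"dp": [0.24, 0.0, 0.0], "angular": [0.0, 0.0, 0.0], "gripper": 30.0},
4 pos [603.8 -25.7 153.3] jaw yaw 3.3 q6 -0.22 w 37.7 F [-0.4 -0.2 -2.8] t 8.65
```

Request:
{"name": "arm_command", "arguments": {"series": [{"dp": [0.03, -0.07, 0.05], "angular": [0.01, 0, -0.002], "gripper": 30}, {"dp": [0, 0, 0], "angular": [0, 0, 0], "gripper": 30}, {"dp": [0.16, 0, 0], "angular": [0, 0, 0], "gripper": 30}, {"dp": [0.16, 0, 0], "angular": [0, 0, 0], "gripper": 30}, {"dp": [0, 0, 0], "angular": [0, 0, 0], "gripper": 30}, {"dp": [0, 0, 0], "angular": [0, 0, 0], "gripper": 30}, {"dp": [0, 0, 0], "angular": [0, 0, 0], "gripper": 30}, {"dp": [0, 0, 0], "angular": [0, 0, 0], "gripper": 30}]}}

```text
clock: 9.65
position: [0.6093, -0.0291, 0.1127]
ee_rot: [0.708, -0.016, 0.706, 0.016]
contact_force: [0.6, -0.3, -1.9]
width: 0.0375
```

```bash
python3 plan.py "610.3 -33.8 100 2.4 30;610.3 -33.8 62 2.4 30 30"
```

```text
--
{"dp": [0.11, -0.04, 0.01], "angular": [0.002, 0.001, 0.0], "gripper": 30.0},
{"dp": [0.16, 0.0, 0.0], "angular": [0.0, 0.0, 0.0], "gripper": 30.0},
{"dp": [0.15, 0.0, 0.0], "angular": [0.0, 0.0, 0.0], "gripper": 30.0},
3 pos [609.3 -29.1 112.7] jaw yaw 2.6 q6 -0.21 w 37.5 F [ 0.6 -0.3 -1.9] t 9.65
```

Request:
{"name": "arm_command", "arguments": {"series": [{"dp": [0.1, -0.03, 0.01], "angular": [0.002, 0, 0], "gripper": 30}, {"dp": [0.15, 0, 0], "angular": [0, 0, 0], "gripper": 30}, {"dp": [0.1, 0, 0], "angular": [0, 0, 0], "gripper": 30}, {"dp": [0.05, 0, 0], "angular": [0, 0, 0], "gripper": 30}, {"dp": [0.02, 0, 0], "angular": [0, 0, 0], "gripper": 30}, {"dp": [0.02, 0, 0], "angular": [0, 0, 0], "gripper": 30}, {"dp": [0, 0, 0], "angular": [0, 0, 0], "gripper": 30}, {"dp": [0, 0, 0], "angular": [0, 0, 0], "gripper": 30}]}}

```text
clock: 10.65
position: [0.6126, -0.034, 0.0599]
ee_rot: [0.709, -0.015, 0.705, 0.015]
contact_force: [0.1, 0.2, -2.7]
width: 0.0374
```

```bash
python3 plan.py "610.3 -33 58 2.4 30"
```

```text
--
{"dp": [0.02, 0.01, -0.02], "angular": [0.0, 0.004, 0.0], "gripper": 30.0},
1 pos [612.6 -34.   59.9] jaw yaw 2.4 q6 -0.21 w 37.4 F [ 0.1  0.2 -2.7] t 10.65
```

Request:
{"name": "arm_command", "arguments": {"series": [{"dp": [0.01, 0, -0.02], "angular": [0, 0.003, 0], "gripper": 30}, {"dp": [0.01, 0, 0], "angular": [0, 0, 0], "gripper": 30}, {"dp": [0, 0, 0], "angular": [0, 0, 0], "gripper": 62}, {"dp": [0, 0, 0], "angular": [0, 0, 0], "gripper": 62}, {"dp": [0, 0, 0], "angular": [0, 0, 0], "gripper": 62}, {"dp": [-0.2, 0, 0], "angular": [0, 0, 0], "gripper": 62}, {"dp": [-0.45, 0, 0], "angular": [0, 0, 0], "gripper": 62}, {"dp": [-0.45, 0, 0], "angular": [0, 0, 0], "gripper": 62}]}}

```text
clock: 11.65
position: [0.6075, -0.0337, 0.1886]
ee_rot: [0.704, -0.014, 0.71, 0.015]
contact_force: [0.6, 0.6, -0.2]
width: 0.062
```

```bash
python3 wr.py b2 115 130; python3 plan.py "550 277 200 23 62"
```

```text
pos [607.5 -33.7 188.6] F [ 0.6  0.6 -0.2] t 11.65
n 2048 px 256 189 rect [610.3 -34.9  38.1  39.2   2.8] z50/95 [122.1 123.2] bgr [ 87. 118. 140.]
--
{"dp": [-0.01, 0.44, -0.07], "angular": [-0.038, 0.001, 0.0], "gripper": 62.0},
{"dp": [0.0, 0.44, -0.04], "angular": [-0.038, 0.001, 0.0], "gripper": 62.0},
{"dp": [-0.01, 0.44, -0.02], "angular": [-0.038, 0.0, 0.0], "gripper": 62.0},
{"dp": [0.0, 0.44, 0.01], "angular": [-0.038, 0.0, 0.001], "gripper": 62.0},
{"dp": [-0.01, 0.44, 0.04], "angular": [-0.038, 0.001, 0.0], "gripper": 62.0},
{"dp": [0.0, 0.43, 0.07], "angular": [-0.039, 0.0, 0.001], "gripper": 62.0},
6 pos [611.8 -34.4 196.9] jaw yaw 2.4 q6 -0.21 w 61.5 F [1.9 0.2 5.1] t 11.7
```

Prop110 stands upright on the tray (top at z 122). Next is prop90.

Request:
{"name": "arm_command", "arguments": {"series": [{"dp": [0, 0.44, -0.07], "angular": [-0.038, 0, 0], "gripper": 62}, {"dp": [0, 0.44, -0.04], "angular": [-0.038, 0, 0], "gripper": 62}, {"dp": [0, 0.44, -0.02], "angular": [-0.038, 0, 0], "gripper": 62}, {"dp": [0, 0.44, 0.01], "angular": [-0.038, 0, 0], "gripper": 62}, {"dp": [0, 0.44, 0.04], "angular": [-0.038, 0, 0], "gripper": 62}, {"dp": [0, 0.38, 0.07], "angular": [-0.039, 0, 0], "gripper": 62}, {"dp": [0, 0, 0], "angular": [0, 0, 0], "gripper": 62}, {"dp": [0, 0, 0], "angular": [0, 0, 0], "gripper": 62}]}}

```text
clock: 12.7
position: [0.5533, 0.2787, 0.1966]
ee_rot: [0.697, -0.146, 0.687, 0.142]
contact_force: [0.4, -0.0, -0.3]
width: 0.0622
```

```bash
python3 wr.py c1 80 100 480 620 200 340; python3 plan.py "551 277 110 23 62; 551 277 26 23 62"
```

```text
pos [553.3 278.7 196.6] F [ 0.4 -0.  -0.3] t 12.7
n 1645 px 248 171 rect [550.8 278.7  38.   38.7  23. ] z50/95 [90.1 91.2] bgr [ 88. 118. 140.]
--
{"dp": [0.36, 0.0, -0.02], "angular": [0.003, 0.004, 0.003], "gripper": 62.0},
{"dp": [0.36, 0.0, -0.01], "angular": [0.002, 0.004, 0.002], "gripper": 62.0},
{"dp": [0.35, 0.0, 0.0], "angular": [0.0, 0.0, 0.0], "gripper": 62.0},
{"dp": [0.35, 0.0, 0.0], "angular": [0.0, 0.0, 0.0], "gripper": 62.0},
4 pos [553.3 278.6 196.6] jaw yaw 23.5 q6 -0.05 w 61.4 F [ 0.6  0.6 -0.6] t 12.75
```

Request:
{"name": "arm_command", "arguments": {"series": [{"dp": [0.3, 0.01, -0.02], "angular": [0.003, 0.004, 0.003], "gripper": 62}, {"dp": [0.4, 0, 0], "angular": [0.002, 0.004, 0.002], "gripper": 62}, {"dp": [0.4, 0, 0], "angular": [0, 0, 0], "gripper": 62}, {"dp": [0.23, 0, 0], "angular": [0, 0, 0], "gripper": 62}, {"dp": [0.08, 0, 0], "angular": [0, 0, 0], "gripper": 62}, {"dp": [0, 0, 0], "angular": [0, 0, 0], "gripper": 62}, {"dp": [0, 0, 0], "angular": [0, 0, 0], "gripper": 30}, {"dp": [0, 0, 0], "angular": [0, 0, 0], "gripper": 30}]}}

```text
clock: 13.75
position: [0.5591, 0.2705, 0.0278]
ee_rot: [0.698, -0.137, 0.69, 0.136]
contact_force: [0.0, -0.7, -1.7]
width: 0.0377
```

Request:
{"name": "arm_command", "arguments": {"series": [{"dp": [0, 0, 0], "angular": [0, 0, 0], "gripper": 30}, {"dp": [0, 0, 0], "angular": [0, 0, 0], "gripper": 30}, {"dp": [0, 0, 0], "angular": [0, 0, 0], "gripper": 30}, {"dp": [-0.2, 0, 0], "angular": [0, 0, 0], "gripper": 30}, {"dp": [-0.4, 0, 0], "angular": [0, 0, 0], "gripper": 30}, {"dp": [-0.3, 0, 0], "angular": [0, 0, 0], "gripper": 30}, {"dp": [0, 0, 0], "angular": [0, 0, 0], "gripper": 30}, {"dp": [0, 0, 0], "angular": [0, 0, 0], "gripper": 30}]}}

```text
clock: 14.75
position: [0.5565, 0.2707, 0.1375]
ee_rot: [0.697, -0.137, 0.691, 0.136]
contact_force: [-0.1, -0.3, -2.6]
width: 0.038
```

```bash
python3 tray.py -- -1 -30.5; python3 plan.py "608 8 130 2.4 30"
```

```text
[608.7   4.6]
--
{"dp": [0.01, -0.44, -0.09], "angular": [0.044, 0.001, 0.0], "gripper": 30.0},
{"dp": [0.01, -0.44, -0.06], "angular": [0.044, 0.001, 0.0], "gripper": 30.0},
{"dp": [0.02, -0.45, -0.02], "angular": [0.044, 0.001, 0.0], "gripper": 30.0},
{"dp": [0.01, -0.44, 0.01], "angular": [0.045, 0.001, 0.0], "gripper": 30.0},
{"dp": [0.02, -0.45, 0.03], "angular": [0.044, 0.001, 0.001], "gripper": 30.0},
5 pos [556.5 270.7 137.5] jaw yaw 22.3 q6 -0.05 w 38.0 F [-0.1 -0.3 -2.6] t 14.75
```

Request:
{"name": "arm_command", "arguments": {"series": [{"dp": [0.01, -0.4, -0.09], "angular": [0.044, 0, 0], "gripper": 30}, {"dp": [0.01, -0.4, -0.06], "angular": [0.044, 0, 0], "gripper": 30}, {"dp": [0, -0.4, -0.02], "angular": [0.044, 0, 0], "gripper": 30}, {"dp": [0, -0.4, 0.01], "angular": [0.045, 0, 0], "gripper": 30}, {"dp": [0, -0.3, 0.03], "angular": [0.044, 0, 0], "gripper": 30}, {"dp": [0, -0.15, 0], "angular": [0, 0, 0], "gripper": 30}, {"dp": [0, 0, 0], "angular": [0, 0, 0], "gripper": 30}, {"dp": [0, 0, 0], "angular": [0, 0, 0], "gripper": 30}]}}

```text
clock: 15.75
position: [0.5931, 0.0225, 0.1206]
ee_rot: [0.702, -0.012, 0.712, 0.014]
contact_force: [-0.6, 0.8, -0.9]
width: 0.0378
```

```bash
cat > held.py <<'E'
"top of the held prop: buff pixels just above the fingertips"
from h import *
from wr import grab
import sys
P,d,s=grab(sys.argv[1]);im=d["image"].astype(int);p=s["position"]*1000
m=(im[...,2]>im[...,0]*1.25)&(im[...,2]>60)&(abs(P-p)[...,:2].max(-1)<50)&(P[...,2]>p[2]+45)&(P[...,2]<p[2]+85)
m=m.astype(np.uint8);n,l,st,_=cv2.connectedComponentsWithStats(m);q=P[l==1+st[1:,4].argmax()]
zt=np.percentile(q[:,2],90);t=q[q[:,2]>zt-4]
print('top z',zt.round(1),'rect',rect(t/1000),'tcp',p.round(1),'bottom-tcp offset',(zt-p[2]).round(1))
E
python3 held.py d1; python3 plan.py "608 8 130 2.4 30"
```

```text
top z 185.3 rect [594.2  32.4  38.7  40.5   1.1] tcp [593.1  22.5 120.6] bottom-tcp offset 64.7
--
{"dp": [-0.08, -0.13, 0.12], "angular": [-0.003, -0.009, -0.002], "gripper": 30.0},
1 pos [593.1  22.5 120.6] jaw yaw 2.1 q6 -0.12 w 37.8 F [ 0.4 -0.7 -1. ] t 15.8
```

```bash
python3 plan.py "607.6 -4 110 2.4 30 15;607.6 -4.5 42 2.4 30 25"
```

```text
--
{"dp": [0.03, -0.08, 0.04], "angular": [-0.001, -0.003, -0.001], "gripper": 30.0},
{"dp": [0.03, -0.07, 0.04], "angular": [-0.001, -0.003, 0.0], "gripper": 30.0},
{"dp": [0.03, -0.08, 0.03], "angular": [-0.001, -0.003, -0.001], "gripper": 30.0},
{"dp": [0.19, 0.0, 0.0], "angular": [0.0, 0.0, 0.0], "gripper": 30.0},
{"dp": [0.19, 0.0, 0.0], "angular": [0.0, 0.0, 0.0], "gripper": 30.0},
{"dp": [0.18, 0.0, 0.0], "angular": [0.0, 0.0, 0.0], "gripper": 30.0},
6 pos [593.1  22.5 120.6] jaw yaw 2.1 q6 -0.12 w 37.8 F [ 0.4 -0.7 -1. ] t 15.8
```

Request:
{"name": "arm_command", "arguments": {"series": [{"dp": [0.03, -0.07, 0.04], "angular": [-0.001, -0.003, 0], "gripper": 30}, {"dp": [0.03, -0.07, 0.04], "angular": [-0.001, -0.003, 0], "gripper": 30}, {"dp": [0.03, -0.03, 0.03], "angular": [-0.001, -0.003, 0], "gripper": 30}, {"dp": [0.15, 0, 0], "angular": [0, 0, 0], "gripper": 30}, {"dp": [0.15, 0, 0], "angular": [0, 0, 0], "gripper": 30}, {"dp": [0.1, 0, 0], "angular": [0, 0, 0], "gripper": 30}, {"dp": [0, 0, 0], "angular": [0, 0, 0], "gripper": 30}, {"dp": [0, 0, 0], "angular": [0, 0, 0], "gripper": 30}]}}

```text
clock: 16.8
position: [0.6098, 0.0034, 0.0601]
ee_rot: [0.708, -0.015, 0.706, 0.017]
contact_force: [0.8, 1.4, -2.4]
width: 0.0378
```

```bash
python3 held.py d2; python3 plan.py "607.6 -4.5 50 2.4 30 ; 607.6 -4.5 39 2.4 30"
```

```text
top z 124.6 rect [609.7  13.7  39.   39.6   2.4] tcp [609.8   3.4  60.1] bottom-tcp offset 64.5
--
{"dp": [0.08, -0.07, -0.02], "angular": [0.002, 0.002, -0.002], "gripper": 30.0},
{"dp": [0.1, 0.0, 0.0], "angular": [0.0, 0.0, 0.0], "gripper": 30.0},
2 pos [609.7   3.5  60.1] jaw yaw 2.6 q6 -0.16 w 37.6 F [ 1.1 -0.3 -2.2] t 16.85
```

Request:
{"name": "arm_command", "arguments": {"series": [{"dp": [0.04, -0.05, -0.01], "angular": [0.001, 0.001, 0], "gripper": 30}, {"dp": [0.06, 0, 0], "angular": [0, 0, 0], "gripper": 30}, {"dp": [0.04, 0, 0], "angular": [0, 0, 0], "gripper": 30}, {"dp": [0.03, 0, 0], "angular": [0, 0, 0], "gripper": 30}, {"dp": [0.02, 0, 0], "angular": [0, 0, 0], "gripper": 30}, {"dp": [0, 0, 0], "angular": [0, 0, 0], "gripper": 30}, {"dp": [0, 0, 0], "angular": [0, 0, 0], "gripper": 30}, {"dp": [0, 0, 0], "angular": [0, 0, 0], "gripper": 30}]}}

```text
clock: 17.85
position: [0.6101, -0.0031, 0.0388]
ee_rot: [0.709, -0.015, 0.705, 0.016]
contact_force: [-0.4, -1.1, -0.7]
width: 0.0378
```

```bash
python3 held.py d3; python3 plan.py "607.6 -4.5 38 2.4 30"
```

```text
top z 103.4 rect [609.8   5.9  39.3  42.1   3.6] tcp [610.1  -3.1  38.8] bottom-tcp offset 64.6
--
{"dp": [0.01, -0.01, -0.02], "angular": [0.001, 0.004, -0.001], "gripper": 30.0},
1 pos [610.1  -3.1  38.8] jaw yaw 2.5 q6 -0.17 w 37.8 F [-0.2 -0.8 -0.4] t 17.9
```

Request:
{"name": "arm_command", "arguments": {"series": [{"dp": [0.01, -0.01, -0.01], "angular": [0, 0.003, 0], "gripper": 30}, {"dp": [0.01, 0, 0], "angular": [0, 0, 0], "gripper": 30}, {"dp": [0, 0, 0], "angular": [0, 0, 0], "gripper": 62}, {"dp": [0, 0, 0], "angular": [0, 0, 0], "gripper": 62}, {"dp": [0, 0, 0], "angular": [0, 0, 0], "gripper": 62}, {"dp": [-0.2, 0, 0], "angular": [0, 0, 0], "gripper": 62}, {"dp": [-0.4, 0, 0], "angular": [0, 0, 0], "gripper": 62}, {"dp": [-0.4, 0, 0], "angular": [0, 0, 0], "gripper": 62}]}}

```text
clock: 18.9
position: [0.6066, -0.004, 0.156]
ee_rot: [0.704, -0.014, 0.71, 0.017]
contact_force: [0.5, 0.3, 0.3]
width: 0.062
```

```bash
python3 wr.py b3 95 130; python3 plan.py "374.5 -283 165 -19 62"
```

```text
pos [606.6  -4.  156. ] F [0.5 0.3 0.3] t 18.9
n 20029 px 468 191 rect [760.   -7.7  75.1 205.7  15.1] z50/95 [ 99.3 100.4] bgr [144. 141. 146.]
n 2373 px 254 179 rect [607.5   5.9  38.   41.7   3.2] z50/95 [102.1 103.3] bgr [ 86. 118. 140.]
n 3325 px 256 239 rect [610.3 -34.5  38.1  38.9   2.7] z50/95 [121.7 123.1] bgr [ 76. 103. 123.]
--
{"dp": [0.0, -0.32, -0.3], "angular": [0.034, 0.0, 0.0], "gripper": 62.0},
{"dp": [-0.01, -0.33, -0.28], "angular": [0.034, 0.0, 0.0], "gripper": 62.0},
{"dp": [0.0, -0.35, -0.26], "angular": [0.034, 0.0, 0.0], "gripper": 62.0},
{"dp": [-0.01, -0.36, -0.24], "angular": [0.034, 0.001, -0.001], "gripper": 62.0},
{"dp": [0.0, -0.38, -0.22], "angular": [0.034, 0.0, 0.0], "gripper": 62.0},
{"dp": [0.0, -0.38, -0.2], "angular": [0.034, 0.001, -0.001], "gripper": 62.0},
{"dp": [-0.01, -0.4, -0.17], "angular": [0.035, 0.0, 0.0], "gripper": 62.0},
7 pos [610.7  -4.4 163.3] jaw yaw 2.5 q6 -0.17 w 62.3 F [ 1.3 -0.1  4.3] t 18.95
```

Request:
{"name": "arm_command", "arguments": {"series": [{"dp": [0, -0.32, -0.3], "angular": [0.034, 0, 0], "gripper": 62}, {"dp": [0, -0.33, -0.28], "angular": [0.034, 0, 0], "gripper": 62}, {"dp": [0, -0.35, -0.26], "angular": [0.034, 0, 0], "gripper": 62}, {"dp": [0, -0.36, -0.24], "angular": [0.034, 0, 0], "gripper": 62}, {"dp": [0, -0.38, -0.22], "angular": [0.034, 0, 0], "gripper": 62}, {"dp": [0, -0.38, -0.2], "angular": [0.034, 0, 0], "gripper": 62}, {"dp": [0, -0.32, -0.14], "angular": [0.035, 0, 0], "gripper": 62}, {"dp": [0, 0, 0], "angular": [0, 0, 0], "gripper": 62}]}}

```text
clock: 19.95
position: [0.3766, -0.2831, 0.1616]
ee_rot: [0.702, 0.12, 0.692, -0.12]
contact_force: [0.5, 0.2, -0.5]
width: 0.0621
```

```bash
python3 wr.py e1 60 80 300 450 -350 -220; python3 plan.py "374.5 -283 110 -19 62 30; 374.5 -283 6 -19 62 30"
```

```text
pos [ 376.6 -283.1  161.6] F [ 0.5  0.2 -0.5] t 19.95
n 1790 px 248 179 rect [ 374.1 -282.8   38.3   38.1   70.7] z50/95 [70.1 71.2] bgr [ 78. 104. 123.]
--
{"dp": [0.21, -0.01, -0.01], "angular": [-0.003, 0.004, -0.001], "gripper": 62.0},
{"dp": [0.22, -0.01, -0.01], "angular": [-0.002, 0.004, -0.001], "gripper": 62.0},
{"dp": [0.22, 0.0, 0.0], "angular": [0.0, 0.0, 0.0], "gripper": 62.0},
{"dp": [0.22, 0.0, 0.0], "angular": [0.0, 0.0, 0.0], "gripper": 62.0},
{"dp": [0.21, 0.0, 0.0], "angular": [0.0, 0.0, 0.0], "gripper": 62.0},
{"dp": [0.22, 0.0, 0.0], "angular": [0.0, 0.0, 0.0], "gripper": 62.0},
6 pos [ 377.4 -281.9  161.6] jaw yaw -19.5 q6 -0.46 w 62.3 F [0.1 0.7 0. ] t 20.0
```

Request:
{"name": "arm_command", "arguments": {"series": [{"dp": [0.2, -0.01, -0.01], "angular": [-0.002, 0.004, -0.001], "gripper": 62}, {"dp": [0.25, -0.01, -0.01], "angular": [-0.002, 0.004, -0.001], "gripper": 62}, {"dp": [0.25, 0, 0], "angular": [0, 0, 0], "gripper": 62}, {"dp": [0.25, 0, 0], "angular": [0, 0, 0], "gripper": 62}, {"dp": [0.2, 0, 0], "angular": [0, 0, 0], "gripper": 62}, {"dp": [0.13, 0, 0], "angular": [0, 0, 0], "gripper": 62}, {"dp": [0, 0, 0], "angular": [0, 0, 0], "gripper": 62}, {"dp": [0, 0, 0], "angular": [0, 0, 0], "gripper": 62}]}}

```text
clock: 21.0
position: [0.3836, -0.2765, 0.0041]
ee_rot: [0.7, 0.114, 0.696, -0.112]
contact_force: [0.4, 0.6, 0.8]
width: 0.0622
```

```bash
python3 plan.py "374.1 -282.8 5 -19 62"
```

```text
--
{"dp": [-0.01, -0.07, -0.06], "angular": [0.007, 0.004, -0.002], "gripper": 62.0},
1 pos [ 383.6 -276.5    4.1] jaw yaw -18.4 q6 -0.46 w 62.2 F [0.4 0.6 0.8] t 21.0
```

Request:
{"name": "arm_command", "arguments": {"series": [{"dp": [0, -0.06, -0.06], "angular": [0.006, 0.004, -0.002], "gripper": 62}, {"dp": [0, 0, 0], "angular": [0, 0, 0], "gripper": 62}, {"dp": [0, 0, 0], "angular": [0, 0, 0], "gripper": 30}, {"dp": [0, 0, 0], "angular": [0, 0, 0], "gripper": 30}, {"dp": [0, 0, 0], "angular": [0, 0, 0], "gripper": 30}, {"dp": [0, 0, 0], "angular": [0, 0, 0], "gripper": 30}, {"dp": [-0.2, 0, 0], "angular": [0, 0, 0], "gripper": 30}, {"dp": [-0.4, 0, 0], "angular": [0, 0, 0], "gripper": 30}]}}

```text
clock: 22.0
position: [0.3721, -0.2794, 0.0757]
ee_rot: [0.695, 0.118, 0.7, -0.115]
contact_force: [-0.1, -0.8, -2.2]
width: 0.0375
```

```bash
python3 plan.py "480 -120 145 -10 30;590 50 140 2.4 30"
```

```text
--
{"dp": [-0.14, 0.39, 0.1], "angular": [-0.025, -0.001, -0.001], "gripper": 30.0},
{"dp": [-0.15, 0.38, 0.12], "angular": [-0.025, -0.001, -0.001], "gripper": 30.0},
{"dp": [-0.14, 0.38, 0.14], "angular": [-0.025, -0.001, 0.0], "gripper": 30.0},
{"dp": [-0.15, 0.37, 0.15], "angular": [-0.025, -0.001, -0.001], "gripper": 30.0},
{"dp": [0.01, 0.39, 0.16], "angular": [-0.034, 0.0, 0.0], "gripper": 30.0},
{"dp": [0.01, 0.38, 0.18], "angular": [-0.034, 0.0, 0.0], "gripper": 30.0},
{"dp": [0.01, 0.37, 0.21], "angular": [-0.035, 0.0, 0.0], "gripper": 30.0},
{"dp": [0.01, 0.35, 0.22], "angular": [-0.034, 0.0, 0.0], "gripper": 30.0},
8 pos [ 372.1 -279.4   75.7] jaw yaw -19.0 q6 -0.46 w 37.5 F [-0.1 -0.8 -2.2] t 22.0
```

Request:
{"name": "arm_command", "arguments": {"series": [{"dp": [-0.14, 0.39, 0.1], "angular": [-0.025, 0, 0], "gripper": 30}, {"dp": [-0.15, 0.38, 0.12], "angular": [-0.025, 0, 0], "gripper": 30}, {"dp": [-0.14, 0.38, 0.14], "angular": [-0.025, 0, 0], "gripper": 30}, {"dp": [-0.15, 0.37, 0.15], "angular": [-0.025, 0, 0], "gripper": 30}, {"dp": [0.01, 0.39, 0.16], "angular": [-0.034, 0, 0], "gripper": 30}, {"dp": [0.01, 0.38, 0.18], "angular": [-0.034, 0, 0], "gripper": 30}, {"dp": [0.01, 0.33, 0.19], "angular": [-0.035, 0, 0], "gripper": 30}, {"dp": [0, 0.2, 0.14], "angular": [-0.034, 0, 0], "gripper": 30}]}}

```text
clock: 23.0
position: [0.5834, 0.0334, 0.1462]
ee_rot: [0.707, -0.017, 0.707, 0.017]
contact_force: [0.4, 0.0, -1.4]
width: 0.0374
```

```bash
python3 held.py f1; python3 plan.py "606 45 100 2.4 30"
```

```text
top z 210.9 rect [583.9  31.9  39.4  39.8   3.3] tcp [583.4  33.4 146.2] bottom-tcp offset 64.7
--
{"dp": [0.39, 0.06, 0.17], "angular": [0.005, 0.002, -0.002], "gripper": 30.0},
1 pos [585.9  36.4 146.1] jaw yaw 2.9 q6 -0.11 w 37.3 F [ 1.6  2.2 -0.4] t 23.05
```

Request:
{"name": "arm_command", "arguments": {"series": [{"dp": [0.06, 0.06, 0.08], "angular": [0.003, 0, 0], "gripper": 30}, {"dp": [0.1, 0.03, 0.07], "angular": [0.002, 0, 0], "gripper": 30}, {"dp": [0.15, 0, 0], "angular": [0, 0, 0], "gripper": 30}, {"dp": [0.2, 0, 0], "angular": [0, 0, 0], "gripper": 30}, {"dp": [0.15, 0, 0], "angular": [0, 0, 0], "gripper": 30}, {"dp": [0.1, 0, 0], "angular": [0, 0, 0], "gripper": 30}, {"dp": [0, 0, 0], "angular": [0, 0, 0], "gripper": 30}, {"dp": [0, 0, 0], "angular": [0, 0, 0], "gripper": 30}]}}

```text
clock: 24.05
position: [0.6028, 0.0464, 0.0464]
ee_rot: [0.706, -0.012, 0.708, 0.014]
contact_force: [-0.3, 0.6, -0.9]
width: 0.0378
```

```bash
python3 held.py f2; python3 plan.py "606.8 46.5 20 2.4 30"
```

```text
top z 111.1 rect [603.6  45.   39.4  39.9   3. ] tcp [602.8  46.4  46.4] bottom-tcp offset 64.7
--
{"dp": [0.22, 0.0, 0.03], "angular": [-0.004, -0.002, -0.002], "gripper": 30.0},
1 pos [602.8  46.3  46.6] jaw yaw 2.1 q6 -0.08 w 37.4 F [-0.   0.3 -2.3] t 24.1
```

Request:
{"name": "arm_command", "arguments": {"series": [{"dp": [0.06, 0.01, 0.03], "angular": [-0.003, 0, 0], "gripper": 30}, {"dp": [0.07, 0, 0], "angular": [0, 0, 0], "gripper": 30}, {"dp": [0.04, 0, 0], "angular": [0, 0, 0], "gripper": 30}, {"dp": [0.03, 0, 0], "angular": [0, 0, 0], "gripper": 30}, {"dp": [0.02, 0, 0], "angular": [0, 0, 0], "gripper": 30}, {"dp": [0.01, 0, 0], "angular": [0, 0, 0], "gripper": 30}, {"dp": [0, 0, 0], "angular": [0, 0, 0], "gripper": 30}, {"dp": [0, 0, 0], "angular": [0, 0, 0], "gripper": 30}]}}

```text
clock: 25.1
position: [0.6078, 0.0477, 0.0186]
ee_rot: [0.707, -0.014, 0.707, 0.015]
contact_force: [0.7, -0.1, -1.7]
width: 0.0376
```

```bash
python3 held.py f3; python3 plan.py "606.8 46.5 17 2.4 30"
```

```text
top z 83.4 rect [608.3  45.2  39.5  41.3   2.7] tcp [607.8  47.7  18.6] bottom-tcp offset 64.8
--
{"dp": [0.01, -0.01, -0.01], "angular": [0.0, 0.0, -0.001], "gripper": 30.0},
1 pos [607.8  47.7  18.6] jaw yaw 2.4 q6 -0.08 w 37.3 F [-0.5 -0.1 -1.8] t 25.15
```

Request:
{"name": "arm_command", "arguments": {"series": [{"dp": [0.01, 0, -0.01], "angular": [0, 0, 0], "gripper": 30}, {"dp": [0.01, 0, 0], "angular": [0, 0, 0], "gripper": 30}, {"dp": [0, 0, 0], "angular": [0, 0, 0], "gripper": 62}, {"dp": [0, 0, 0], "angular": [0, 0, 0], "gripper": 62}, {"dp": [0, 0, 0], "angular": [0, 0, 0], "gripper": 62}, {"dp": [-0.2, 0, 0], "angular": [0, 0, 0], "gripper": 62}, {"dp": [-0.4, 0, 0], "angular": [0, 0, 0], "gripper": 62}, {"dp": [-0.4, 0, 0], "angular": [0, 0, 0], "gripper": 62}]}}

```text
clock: 26.15
position: [0.6038, 0.0474, 0.1359]
ee_rot: [0.704, -0.014, 0.71, 0.016]
contact_force: [0.5, 0.4, 0.4]
width: 0.0621
```

```bash
python3 wr.py b4 75 130 560 660 -70 180; python3 plan.py "520 -160 140 10 62; 568 -303 140 16 62"
```

```text
pos [603.8  47.4 135.9] F [0.5 0.4 0.4] t 26.15
n 9252 px 256 265 rect [608.3   5.8  39.4 120.4   2.1] z50/95 [102.1 122.6] bgr [ 65.  88. 105.]
--
{"dp": [0.0, -0.34, -0.16], "angular": [-0.017, 0.001, 0.0], "gripper": 62.0},
{"dp": [0.01, -0.33, -0.17], "angular": [-0.017, 0.0, 0.0], "gripper": 62.0},
{"dp": [0.0, -0.33, -0.18], "angular": [-0.017, 0.001, 0.0], "gripper": 62.0},
{"dp": [0.01, -0.33, -0.19], "angular": [-0.017, 0.0, 0.0], "gripper": 62.0},
{"dp": [0.0, -0.32, -0.19], "angular": [-0.017, 0.001, -0.001], "gripper": 62.0},
{"dp": [0.0, -0.41, 0.06], "angular": [-0.022, 0.0, 0.0], "gripper": 62.0},
{"dp": [0.0, -0.42, 0.05], "angular": [-0.022, 0.0, 0.0], "gripper": 62.0},
{"dp": [0.0, -0.42, 0.03], "angular": [-0.022, 0.0, 0.0], "gripper": 62.0},
8 pos [608.1  47.3 143.1] jaw yaw 2.4 q6 -0.08 w 62.0 F [2.  0.5 2.7] t 26.2
```

Request:
{"name": "arm_command", "arguments": {"series": [{"dp": [0, -0.34, -0.16], "angular": [-0.017, 0, 0], "gripper": 62}, {"dp": [0, -0.33, -0.17], "angular": [-0.017, 0, 0], "gripper": 62}, {"dp": [0, -0.33, -0.18], "angular": [-0.017, 0, 0], "gripper": 62}, {"dp": [0, -0.33, -0.19], "angular": [-0.017, 0, 0], "gripper": 62}, {"dp": [0, -0.32, -0.19], "angular": [-0.017, 0, 0], "gripper": 62}, {"dp": [0, -0.41, 0.06], "angular": [-0.022, 0, 0], "gripper": 62}, {"dp": [0, -0.42, 0.05], "angular": [-0.022, 0, 0], "gripper": 62}, {"dp": [0, -0.3, 0.03], "angular": [-0.022, 0, 0], "gripper": 62}]}}

```text
clock: 27.2
position: [0.5663, -0.2964, 0.1441]
ee_rot: [0.704, -0.103, 0.695, 0.102]
contact_force: [-0.4, 0.8, -0.9]
width: 0.0621
```

```bash
sleep 0; python3 wr.py g1 40 60 500 640 -360 -240; python3 plan.py "568 -303.5 80 16 62 30; 568 -303.5 -15 16 62 30"
```

```text
pos [ 566.3 -296.4  144.1] F [-0.4  0.8 -0.9] t 27.2
n 1747 px 250 185 rect [ 567.7 -302.8   37.9   38.5   16. ] z50/95 [50.1 51.3] bgr [ 82. 111. 131.]
--
{"dp": [0.18, 0.0, 0.0], "angular": [0.002, 0.003, 0.002], "gripper": 62.0},
{"dp": [0.18, -0.01, -0.01], "angular": [0.003, 0.003, 0.002], "gripper": 62.0},
{"dp": [0.17, 0.0, 0.0], "angular": [0.002, 0.002, 0.001], "gripper": 62.0},
{"dp": [0.2, 0.0, 0.0], "angular": [0.0, 0.0, 0.0], "gripper": 62.0},
{"dp": [0.2, 0.0, 0.0], "angular": [0.0, 0.0, 0.0], "gripper": 62.0},
{"dp": [0.2, 0.0, 0.0], "angular": [0.0, 0.0, 0.0], "gripper": 62.0},
{"dp": [0.19, 0.0, 0.0], "angular": [0.0, 0.0, 0.0], "gripper": 62.0},
7 pos [ 568.3 -301.6  143.8] jaw yaw 16.6 q6 -0.89 w 61.6 F [ 3.  -3.6  1.3] t 27.25
```

Request:
{"name": "arm_command", "arguments": {"series": [{"dp": [0.1, 0, 0], "angular": [0.002, 0.003, 0.002], "gripper": 62}, {"dp": [0.18, 0, 0], "angular": [0.003, 0.003, 0.002], "gripper": 62}, {"dp": [0.22, 0, 0], "angular": [0, 0, 0], "gripper": 62}, {"dp": [0.22, 0, 0], "angular": [0, 0, 0], "gripper": 62}, {"dp": [0.2, 0, 0], "angular": [0, 0, 0], "gripper": 62}, {"dp": [0.15, 0, 0], "angular": [0, 0, 0], "gripper": 62}, {"dp": [0, 0, 0], "angular": [0, 0, 0], "gripper": 62}, {"dp": [0, 0, 0], "angular": [0, 0, 0], "gripper": 62}]}}

```text
clock: 28.25
position: [0.5645, -0.2931, 0.0056]
ee_rot: [0.698, -0.097, 0.701, 0.103]
contact_force: [0.7, -0.6, 0.7]
width: 0.0623
```

```bash
python3 plan.py "567.9 -303 -13 16 62"
```

```text
--
{"dp": [0.15, -0.09, 0.0], "angular": [0.003, -0.002, -0.005], "gripper": 62.0},
1 pos [ 564.5 -293.1    5.6] jaw yaw 16.3 q6 -0.88 w 62.3 F [ 0.7 -0.6  0.7] t 28.25
```

Request:
{"name": "arm_command", "arguments": {"series": [{"dp": [0.03, -0.08, 0], "angular": [0.003, -0.002, -0.005], "gripper": 62}, {"dp": [0.06, 0, 0], "angular": [0, 0, 0], "gripper": 62}, {"dp": [0.05, 0, 0], "angular": [0, 0, 0], "gripper": 62}, {"dp": [0, 0, 0], "angular": [0, 0, 0], "gripper": 62}, {"dp": [0, 0, 0], "angular": [0, 0, 0], "gripper": 30}, {"dp": [0, 0, 0], "angular": [0, 0, 0], "gripper": 30}, {"dp": [0, 0, 0], "angular": [0, 0, 0], "gripper": 30}, {"dp": [0, 0, 0], "angular": [0, 0, 0], "gripper": 30}]}}

```text
clock: 29.25
position: [0.5685, -0.3036, -0.0102]
ee_rot: [0.701, -0.099, 0.699, 0.097]
contact_force: [0.7, 0.2, -1.8]
width: 0.0374
```

Request:
{"name": "arm_command", "arguments": {"series": [{"dp": [-0.2, 0, 0], "angular": [0, 0, 0], "gripper": 30}, {"dp": [-0.4, 0, 0], "angular": [0, 0, 0], "gripper": 30}, {"dp": [-0.4, 0, 0], "angular": [0, 0, 0], "gripper": 30}, {"dp": [-0.2, 0, 0], "angular": [0, 0, 0], "gripper": 30}, {"dp": [0, 0.2, -0.08], "angular": [0, 0, 0], "gripper": 30}, {"dp": [0, 0.4, -0.1], "angular": [0, 0, 0], "gripper": 30}, {"dp": [0, 0.4, -0.1], "angular": [0.01, 0, 0], "gripper": 30}, {"dp": [0, 0.4, -0.1], "angular": [0.02, 0, 0], "gripper": 30}]}}

```text
clock: 30.25
position: [0.478, -0.1529, 0.1363]
ee_rot: [0.704, -0.081, 0.701, 0.079]
contact_force: [0.6, 0.2, -1.7]
width: 0.0372
```

```bash
python3 plan.py "530 10 140 2.4 30; 595 85 120 2.4 30"
```

```text
--
{"dp": [-0.01, 0.31, 0.18], "angular": [0.029, 0.001, 0.0], "gripper": 30.0},
{"dp": [-0.01, 0.31, 0.17], "angular": [0.029, 0.001, 0.001], "gripper": 30.0},
{"dp": [-0.01, 0.32, 0.15], "angular": [0.03, 0.0, 0.001], "gripper": 30.0},
{"dp": [0.0, 0.33, 0.14], "angular": [0.029, 0.001, 0.0], "gripper": 30.0},
{"dp": [0.08, 0.3, 0.28], "angular": [0.0, 0.0, 0.0], "gripper": 30.0},
{"dp": [0.08, 0.3, 0.29], "angular": [0.0, 0.0, 0.0], "gripper": 30.0},
6 pos [ 478.  -152.9  136.3] jaw yaw 13.0 q6 -0.67 w 37.2 F [ 0.6  0.2 -1.7] t 30.25
```

Request:
{"name": "arm_command", "arguments": {"series": [{"dp": [0, 0.31, 0.18], "angular": [0.029, 0, 0], "gripper": 30}, {"dp": [0, 0.31, 0.17], "angular": [0.029, 0, 0], "gripper": 30}, {"dp": [0, 0.32, 0.15], "angular": [0.03, 0, 0], "gripper": 30}, {"dp": [0, 0.33, 0.14], "angular": [0.029, 0, 0], "gripper": 30}, {"dp": [0.05, 0.3, 0.25], "angular": [0, 0, 0], "gripper": 30}, {"dp": [0.05, 0.25, 0.2], "angular": [0, 0, 0], "gripper": 30}, {"dp": [0, 0, 0], "angular": [0, 0, 0], "gripper": 30}, {"dp": [0, 0, 0], "angular": [0, 0, 0], "gripper": 30}]}}

```text
clock: 31.25
position: [0.5798, 0.0883, 0.1243]
ee_rot: [0.708, -0.015, 0.706, 0.013]
contact_force: [0.3, 0.8, -0.9]
width: 0.0371
```

```bash
python3 held.py k1; python3 tray.py -- -1 50; python3 plan.py "605 86 60 2.4 30"
```

```text
top z 185.4 rect [579.9  88.9  39.2  39.6   2.6] tcp [579.8  88.3 124.3] bottom-tcp offset 61.1
[605.3  85. ]
--
{"dp": [0.27, -0.01, 0.1], "angular": [-0.001, 0.001, 0.001], "gripper": 30.0},
{"dp": [0.27, -0.02, 0.11], "angular": [-0.002, 0.002, 0.0], "gripper": 30.0},
2 pos [579.9  88.2 124.4] jaw yaw 2.2 q6 -0.0 w 37.6 F [ 0.2 -0.5 -0.9] t 31.3
```

Request:
{"name": "arm_command", "arguments": {"series": [{"dp": [0.1, -0.01, 0.1], "angular": [0, 0, 0], "gripper": 30}, {"dp": [0.15, -0.01, 0.1], "angular": [0, 0, 0], "gripper": 30}, {"dp": [0.2, 0, 0], "angular": [0, 0, 0], "gripper": 30}, {"dp": [0.2, 0, 0], "angular": [0, 0, 0], "gripper": 30}, {"dp": [0.15, 0, 0], "angular": [0, 0, 0], "gripper": 30}, {"dp": [0, 0, 0], "angular": [0, 0, 0], "gripper": 30}, {"dp": [0, 0, 0], "angular": [0, 0, 0], "gripper": 30}, {"dp": [0, 0, 0], "angular": [0, 0, 0], "gripper": 30}]}}

```text
clock: 32.3
position: [0.6077, 0.0824, 0.0208]
ee_rot: [0.708, -0.011, 0.706, 0.01]
contact_force: [-1.1, 0.2, -1.5]
width: 0.037
```

```bash
python3 held.py k2; python3 plan.py "605.4 85.5 2 2.4 30"
```

```text
top z 82.4 rect [607.6  75.2  39.1  55.    0.8] tcp [607.7  82.4  20.8] bottom-tcp offset 61.6
--
{"dp": [0.16, 0.03, -0.02], "angular": [-0.008, 0.002, 0.0], "gripper": 30.0},
1 pos [607.8  82.4  20.9] jaw yaw 1.7 q6 -0.01 w 37.5 F [-0.5  0.8 -1.5] t 32.35
```

Request:
{"name": "arm_command", "arguments": {"series": [{"dp": [0, 0.03, -0.02], "angular": [-0.007, 0.002, 0], "gripper": 30}, {"dp": [0.05, 0, 0], "angular": [0, 0, 0], "gripper": 30}, {"dp": [0.05, 0, 0], "angular": [0, 0, 0], "gripper": 30}, {"dp": [0.03, 0, 0], "angular": [0, 0, 0], "gripper": 30}, {"dp": [0.02, 0, 0], "angular": [0, 0, 0], "gripper": 30}, {"dp": [0, 0, 0], "angular": [0, 0, 0], "gripper": 30}, {"dp": [0, 0, 0], "angular": [0, 0, 0], "gripper": 30}, {"dp": [0, 0, 0], "angular": [0, 0, 0], "gripper": 30}]}}

```text
clock: 33.35
position: [0.6063, 0.0853, 0.003]
ee_rot: [0.708, -0.016, 0.706, 0.014]
contact_force: [0.3, -0.4, -1.5]
width: 0.0374
```

```bash
python3 held.py k3; python3 plan.py "605.4 85.5 1 2.4 30"
```

```text
top z 64.2 rect [606.4  84.7  39.2  42.3   2.5] tcp [606.3  85.3   3. ] bottom-tcp offset 61.1
--
{"dp": [0.02, 0.0, -0.01], "angular": [0.0, 0.002, 0.002], "gripper": 30.0},
1 pos [606.4  85.3   3.1] jaw yaw 2.4 q6 -0.01 w 37.2 F [ 0.6 -0.3 -1. ] t 33.4
```

Request:
{"name": "arm_command", "arguments": {"series": [{"dp": [0.02, 0, -0.01], "angular": [0, 0.002, 0.002], "gripper": 30}, {"dp": [0.01, 0, 0], "angular": [0, 0, 0], "gripper": 30}, {"dp": [0, 0, 0], "angular": [0, 0, 0], "gripper": 60}, {"dp": [0, 0, 0], "angular": [0, 0, 0], "gripper": 60}, {"dp": [0, 0, 0], "angular": [0, 0, 0], "gripper": 60}, {"dp": [-0.2, 0, 0], "angular": [0, 0, 0], "gripper": 60}, {"dp": [-0.4, 0, 0], "angular": [0, 0, 0], "gripper": 60}, {"dp": [-0.45, 0, 0], "angular": [0, 0, 0], "gripper": 60}]}}

```text
clock: 34.4
position: [0.6022, 0.085, 0.1251]
ee_rot: [0.703, -0.015, 0.71, 0.015]
contact_force: [0.0, 0.8, 0.2]
width: 0.0597
```

```bash
python3 wr.py b5 55 130 560 660 -70 180; python3 plan.py "605 85 160 2.4 62"; python3 - <<'E'
from h import *
for n in("scene","side"):
    d=dict(np.load(n+"0.npz"));P=cloud(d)*1000
    m=(P[...,2]>24)&(P[...,0]>310)&(P[...,0]<470)&(P[...,1]>-90)&(P[...,1]<30)&(P[...,2]<50)
    q=P[m];c=q[:,:2].mean(0);r=rect(q/1000);a=np.radians(21.3);ax=np.array([np.cos(a),np.sin(a)]);t=(q[:,:2]-r[:2])@ax;w=(q[:,:2]-r[:2])@[-ax[1],ax[0]]
    print(n,r,[(int(k),round(np.ptp(w[(t>k)&(t<k+15)]),1)) for k in range(-75,75,15)])
E
```

```text
pos [602.2  85.  125.1] F [0.  0.8 0.2] t 34.4
n 9799 px 257 267 rect [607.3  44.   39.1 123.6   1.5] z50/95 [ 82.6 113. ] bgr [ 62.  85. 101.]
--
{"dp": [-0.22, 0.0, -0.02], "angular": [0.001, 0.003, -0.001], "gripper": 62.0},
1 pos [607.2  85.3 133.5] jaw yaw 2.4 q6 -0.02 w 60.2 F [2.8 0.3 5.4] t 34.45
scene [386.6 -30.3 150.   39.1  21.2] [(-75, np.float64(15.7)), (-60, np.float64(15.6)), (-45, np.float64(22.8)), (-30, np.float64(21.7)), (-15, np.float64(28.1)), (0, np.float64(33.9)), (15, np.float64(35.5)), (30, np.float64(38.6)), (45, np.float64(38.3)), (60, np.float64(38.8))]
side [382.9 -33.3 150.3  38.4  21.8] [(-75, np.float64(13.8)), (-60, np.float64(17.6)), (-45, np.float64(19.0)), (-30, np.float64(21.8)), (-15, np.float64(27.3)), (0, np.float64(31.4)), (15, np.float64(35.0)), (30, np.float64(37.6)), (45, np.float64(37.5)), (60, np.float64(37.7))]
```

```bash
python3 plan.py "436 -11.4 120 -68.5 62"
```

```text
--
{"dp": [0.01, -0.09, -0.18], "angular": [0.099, 0.0, 0.0], "gripper": 62.0},
{"dp": [0.01, -0.12, -0.17], "angular": [0.098, 0.0, 0.0], "gripper": 62.0},
{"dp": [0.01, -0.14, -0.15], "angular": [0.099, 0.0, 0.0], "gripper": 62.0},
{"dp": [0.01, -0.17, -0.12], "angular": [0.098, 0.0, -0.001], "gripper": 62.0},
{"dp": [0.02, -0.18, -0.09], "angular": [0.099, 0.0, 0.0], "gripper": 62.0},
{"dp": [0.02, -0.19, -0.06], "angular": [0.098, 0.0, -0.001], "gripper": 62.0},
{"dp": [0.01, -0.2, -0.04], "angular": [0.099, 0.001, -0.001], "gripper": 62.0},
{"dp": [0.02, -0.21, 0.0], "angular": [0.098, 0.0, 0.0], "gripper": 62.0},
8 pos [607.2  85.3 133.5] jaw yaw 2.4 q6 -0.02 w 60.2 F [2.8 0.3 5.4] t 34.45
```

Request:
{"name": "arm_command", "arguments": {"series": [{"dp": [0, -0.09, -0.18], "angular": [0.099, 0, 0], "gripper": 62}, {"dp": [0, -0.12, -0.17], "angular": [0.098, 0, 0], "gripper": 62}, {"dp": [0, -0.14, -0.15], "angular": [0.099, 0, 0], "gripper": 62}, {"dp": [0, -0.17, -0.12], "angular": [0.098, 0, 0], "gripper": 62}, {"dp": [0, -0.18, -0.09], "angular": [0.099, 0, 0], "gripper": 62}, {"dp": [0, -0.19, -0.06], "angular": [0.098, 0, 0], "gripper": 62}, {"dp": [0, -0.2, -0.04], "angular": [0.099, 0, 0], "gripper": 62}, {"dp": [0, -0.16, 0], "angular": [0.098, 0, 0], "gripper": 62}]}}

```text
clock: 35.45
position: [0.4379, -0.0075, 0.1329]
ee_rot: [0.58, 0.412, 0.573, -0.406]
contact_force: [0.3, -0.2, -0.7]
width: 0.0621
```

```bash
python3 -c "
from rig import *;get_image('side')"; python3 wr.py n1 24 42 300 500 -120 60; python3 plan.py "436 -11.4 60 -68.5 62 20;436 -11.4 -20 -68.5 62 20"
```

```text
pos [435.1  -8.1 132.6] F [-2.8  0.2  0.2] t 35.5
n 4552 px 256 215 rect [384.2 -30.8 150.2  36.1  21.7] z50/95 [32.1 33.2] bgr [41. 51. 72.]
--
{"dp": [0.15, -0.01, 0.01], "angular": [-0.005, 0.0, -0.002], "gripper": 62.0},
{"dp": [0.15, 0.0, 0.01], "angular": [-0.006, 0.001, -0.002], "gripper": 62.0},
{"dp": [0.15, -0.01, 0.0], "angular": [-0.005, 0.0, -0.002], "gripper": 62.0},
{"dp": [0.16, 0.0, 0.01], "angular": [-0.006, 0.001, -0.001], "gripper": 62.0},
{"dp": [0.17, 0.0, 0.0], "angular": [0.0, 0.0, 0.0], "gripper": 62.0},
{"dp": [0.16, 0.0, 0.0], "angular": [0.0, 0.0, 0.0], "gripper": 62.0},
{"dp": [0.17, 0.0, 0.0], "angular": [0.0, 0.0, 0.0], "gripper": 62.0},
{"dp": [0.16, 0.0, 0.0], "angular": [0.0, 0.0, 0.0], "gripper": 62.0},
8 pos [436.9  -7.5 132.8] jaw yaw -70.5 q6 1.05 w 62.1 F [ 0.3 -0.5  0.1] t 35.55
```

View pics/n1.png

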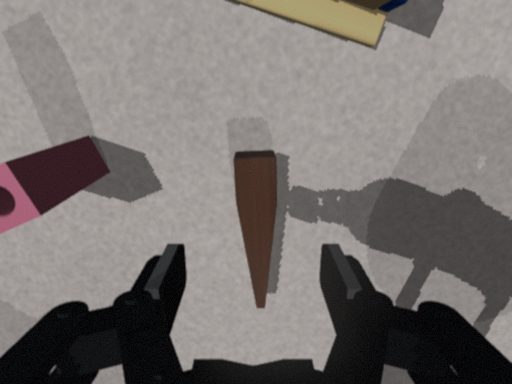

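Request:
{"name": "arm_command", "arguments": {"series": [{"dp": [0.15, -0.02, 0.01], "angular": [-0.01, 0, -0.002], "gripper": 62}, {"dp": [0.2, 0, 0.01], "angular": [-0.01, 0, -0.002], "gripper": 62}, {"dp": [0.2, 0, 0], "angular": [0, 0, -0.002], "gripper": 62}, {"dp": [0.2, 0, 0], "angular": [0, 0, 0], "gripper": 62}, {"dp": [0.2, 0, 0], "angular": [0, 0, 0], "gripper": 62}, {"dp": [0.1, 0, 0], "angular": [0, 0, 0], "gripper": 62}, {"dp": [0, 0, 0], "angular": [0, 0, 0], "gripper": 62}, {"dp": [0, 0, 0], "angular": [0, 0, 0], "gripper": 62}]}}

```text
clock: 36.55
position: [0.447, -0.0098, 0.0047]
ee_rot: [0.593, 0.395, 0.583, -0.39]
contact_force: [-0.3, 0.6, -0.7]
width: 0.0621
```

```bash
python3 plan.py "435.3 -10.5 -24 -68.5 62"
```

```text
--
{"dp": [0.24, -0.1, -0.03], "angular": [0.011, 0.005, -0.009], "gripper": 62.0},
1 pos [447.   -9.8   4.7] jaw yaw -67.5 q6 1.0 w 62.1 F [-0.3  0.6 -0.7] t 36.55
```

Request:
{"name": "arm_command", "arguments": {"series": [{"dp": [0.03, -0.08, -0.02], "angular": [0.01, 0.005, -0.008], "gripper": 62}, {"dp": [0.06, 0, 0], "angular": [0, 0, 0], "gripper": 62}, {"dp": [0.07, -0.01, 0], "angular": [0, 0, 0], "gripper": 62}, {"dp": [0.05, 0, 0], "angular": [0, 0, 0], "gripper": 62}, {"dp": [0.02, 0, 0], "angular": [0, 0, 0], "gripper": 62}, {"dp": [0, 0, 0], "angular": [0, 0, 0], "gripper": 62}, {"dp": [0, 0, 0], "angular": [0, 0, 0], "gripper": 62}, {"dp": [0, 0, 0], "angular": [0, 0, 0], "gripper": 62}]}}

```text
clock: 37.55
position: [0.437, -0.0122, -0.0234]
ee_rot: [0.586, 0.398, 0.584, -0.397]
contact_force: [0.1, -0.5, 0.6]
width: 0.0619
```

```bash
python3 plan.py "435.3 -10.5 -24 -68.5 62"
```

```text
--
{"dp": [0.01, -0.01, -0.02], "angular": [0.001, 0.001, -0.002], "gripper": 62.0},
1 pos [437.  -12.2 -23.4] jaw yaw -68.4 q6 1.01 w 61.9 F [ 0.1 -0.5  0.6] t 37.55
```

Request:
{"name": "arm_command", "arguments": {"series": [{"dp": [0.01, -0.01, -0.02], "angular": [0, 0, -0.002], "gripper": 25}, {"dp": [0, 0, 0], "angular": [0, 0, 0], "gripper": 25}, {"dp": [0, 0, 0], "angular": [0, 0, 0], "gripper": 25}, {"dp": [0, 0, 0], "angular": [0, 0, 0], "gripper": 25}, {"dp": [0, 0, 0], "angular": [0, 0, 0], "gripper": 25}, {"dp": [-0.15, 0, 0], "angular": [0, 0, 0], "gripper": 25}, {"dp": [-0.3, 0, 0], "angular": [0, 0, 0], "gripper": 25}, {"dp": [-0.3, 0, 0], "angular": [0, 0, 0], "gripper": 25}]}}

```text
clock: 38.55
position: [0.4319, -0.0095, 0.065]
ee_rot: [0.583, 0.396, 0.587, -0.399]
contact_force: [0.8, 0.6, -0.8]
width: 0.0356
```

```bash
python3 -c "
from rig import *;print(get_state()['qpos'].round(3))
from tray import *
print(tw(-160,76),tw(-63,76))"; python3 plan.py "440 70 75 92.4 25"
```

```text
[-0.182  0.193  1.995 -0.002  0.961  1.013]
[445.3577975  104.33323049] [542.27271202 108.3951689 ]
--
{"dp": [0.0, 0.02, -0.03], "angular": [-0.105, 0.0, 0.0], "gripper": 25.0},
{"dp": [-0.01, 0.02, -0.03], "angular": [-0.105, 0.0, 0.0], "gripper": 25.0},
{"dp": [0.0, 0.03, -0.03], "angular": [-0.105, 0.0, 0.0], "gripper": 25.0},
{"dp": [-0.01, 0.03, -0.02], "angular": [-0.105, 0.0, 0.0], "gripper": 25.0},
{"dp": [0.0, 0.04, -0.02], "angular": [-0.105, 0.0, 0.0], "gripper": 25.0},
{"dp": [-0.01, 0.04, -0.01], "angular": [-0.105, 0.0, 0.0], "gripper": 25.0},
{"dp": [0.0, 0.04, 0.0], "angular": [-0.105, 0.0, 0.0], "gripper": 25.0},
{"dp": [-0.01, 0.04, 0.0], "angular": [-0.105, 0.0, 0.0], "gripper": 25.0},
--
{"dp": [0.0, 0.04, 0.01], "angular": [-0.105, 0.0, 0.0], "gripper": 25.0},
{"dp": [-0.01, 0.04, 0.01], "angular": [-0.105, 0.0, 0.0], "gripper": 25.0},
{"dp": [0.0, 0.03, 0.02], "angular": [-0.105, 0.0, -0.001], "gripper": 25.0},
{"dp": [-0.01, 0.03, 0.03], "angular": [-0.105, 0.0, -0.001], "gripper": 25.0},
{"dp": [0.0, 0.02, 0.03], "angular": [-0.105, -0.001, -0.001], "gripper": 25.0},
{"dp": [-0.01, 0.02, 0.03], "angular": [-0.106, -0.001, 0.0], "gripper": 25.0},
{"dp": [0.0, 0.01, 0.04], "angular": [-0.105, 0.0, 0.0], "gripper": 25.0},
{"dp": [-0.01, 0.01, 0.04], "angular": [-0.106, 0.0, -0.001], "gripper": 25.0},
--
{"dp": [0.0, 0.01, 0.04], "angular": [-0.105, -0.001, 0.0], "gripper": 25.0},
17 pos [431.9  -9.5  65. ] jaw yaw -68.4 q6 1.01 w 35.6 F [ 0.8  0.6 -0.8] t 38.55
```

Request:
{"name": "arm_command", "arguments": {"series": [{"dp": [0, 0.02, -0.03], "angular": [-0.105, 0, 0], "gripper": 25}, {"dp": [0, 0.02, -0.03], "angular": [-0.105, 0, 0], "gripper": 25}, {"dp": [0, 0.03, -0.03], "angular": [-0.105, 0, 0], "gripper": 25}, {"dp": [0, 0.03, -0.02], "angular": [-0.105, 0, 0], "gripper": 25}, {"dp": [0, 0.04, -0.02], "angular": [-0.105, 0, 0], "gripper": 25}, {"dp": [0, 0.04, -0.01], "angular": [-0.105, 0, 0], "gripper": 25}, {"dp": [0, 0.04, 0], "angular": [-0.105, 0, 0], "gripper": 25}, {"dp": [0, 0.04, 0], "angular": [-0.105, 0, 0], "gripper": 25}]}}

```text
clock: 39.55
position: [0.436, 0.029, 0.0673]
ee_rot: [0.704, -0.059, 0.706, 0.059]
contact_force: [0.3, 0.7, -0.1]
width: 0.0354
```

```bash
python3 plan.py "440 95 75 92.4 25"
```

```text
--
{"dp": [-0.01, 0.06, 0.01], "angular": [-0.102, 0.0, 0.0], "gripper": 25.0},
{"dp": [-0.01, 0.06, 0.02], "angular": [-0.102, 0.0, 0.0], "gripper": 25.0},
{"dp": [-0.01, 0.05, 0.03], "angular": [-0.102, 0.0, 0.0], "gripper": 25.0},
{"dp": [-0.01, 0.05, 0.04], "angular": [-0.102, 0.0, 0.0], "gripper": 25.0},
{"dp": [0.0, 0.04, 0.05], "angular": [-0.102, 0.0, 0.0], "gripper": 25.0},
{"dp": [-0.01, 0.03, 0.05], "angular": [-0.103, 0.0, 0.0], "gripper": 25.0},
{"dp": [0.0, 0.02, 0.06], "angular": [-0.102, 0.0, -0.001], "gripper": 25.0},
{"dp": [-0.01, 0.01, 0.06], "angular": [-0.103, 0.0, 0.0], "gripper": 25.0},
--
{"dp": [0.0, 0.0, 0.06], "angular": [-0.102, -0.001, -0.001], "gripper": 25.0},
9 pos [436.   29.   67.3] jaw yaw 9.6 q6 -0.26 w 35.4 F [ 0.3  0.7 -0.1] t 39.55
```

Request:
{"name": "arm_command", "arguments": {"series": [{"dp": [0, 0.06, 0.01], "angular": [-0.102, 0, 0], "gripper": 25}, {"dp": [0, 0.06, 0.02], "angular": [-0.102, 0, 0], "gripper": 25}, {"dp": [0, 0.05, 0.03], "angular": [-0.102, 0, 0], "gripper": 25}, {"dp": [0, 0.05, 0.04], "angular": [-0.102, 0, 0], "gripper": 25}, {"dp": [0, 0.04, 0.05], "angular": [-0.102, 0, 0], "gripper": 25}, {"dp": [0, 0.03, 0.05], "angular": [-0.103, 0, 0], "gripper": 25}, {"dp": [0, 0.02, 0.06], "angular": [-0.102, 0, 0], "gripper": 25}, {"dp": [0, 0.01, 0.06], "angular": [-0.103, 0, 0], "gripper": 25}]}}

```text
clock: 40.55
position: [0.435, 0.0899, 0.0656]
ee_rot: [0.517, -0.478, 0.521, 0.483]
contact_force: [0.3, -0.5, -0.9]
width: 0.0352
```

Request:
{"name": "arm_command", "arguments": {"series": [{"dp": [0, 0, 0.05], "angular": [-0.06, 0, 0], "gripper": 25}, {"dp": [0, 0, 0], "angular": [0, 0, 0], "gripper": 25}, {"dp": [0, 0, 0], "angular": [0, 0, 0], "gripper": 25}, {"dp": [0, 0, 0], "angular": [0, 0, 0], "gripper": 25}, {"dp": [0, 0, 0], "angular": [0, 0, 0], "gripper": 25}, {"dp": [0, 0, 0], "angular": [0, 0, 0], "gripper": 25}, {"dp": [0, 0, 0], "angular": [0, 0, 0], "gripper": 25}, {"dp": [0, 0, 0], "angular": [0, 0, 0], "gripper": 25}]}}

```text
clock: 41.55
position: [0.4344, 0.0956, 0.065]
ee_rot: [0.493, -0.502, 0.498, 0.507]
contact_force: [-0.1, 0.7, -1.1]
width: 0.0352
```

```bash
cat > wedge.py <<'E'
"wedge and gap from scene and side (depth): wedge dark brown; prop50 top; plain end top"
from h import *
from rig import *
import sys
o=[]
for n in("scene","side"):
    d=get_image(n);P=cloud(d)*1000;im=d["image"].astype(int);o.append(d["image"]);np.savez(f"{n}1.npz",**d)
    Z=P[...,2];X=P[...,0];Y=P[...,1];b=(X>560)&(X<650)&(Y>-80)&(Y<160)
    for nm,m in dict(p50=b&(Z>58)&(Z<70)&(Y>60),p70=b&(Z>78)&(Z<90),p90=b&(Z>98)&(Z<109),p110=b&(Z>118)&(Z<130),plain=b&(Z>43)&(Z<55)&(Y>115),blue=b&(Z>43)&(Z<55)&(Y<-52)).items():
        _,l,st,_=cv2.connectedComponentsWithStats(m.astype(np.uint8))
        if len(st)>1: q=P[l==1+st[1:,4].argmax()];print(n,nm,len(q),rect(q/1000))
    m=(im[...,2]<110)&(im[...,2]>im[...,0]*1.3)&(X>380)&(X<600)&(Y>40)&(Y<150)&(Z>20)
    _,l,st,_=cv2.connectedComponentsWithStats(m.astype(np.uint8))
    if len(st)>1:
        q=P[l==1+st[1:,4].argmax()];zt=np.percentile(q[:,2],90);print(n,'wedge',len(q),'z',zt.round(1),rect(q[q[:,2]>zt-6]/1000))
E
python3 wedge.py; python3 wr.py q1 55 140 380 620 60 160;  python3 plan.py "440 95 75 92.4 25"
```

```text
scene p50 130 [607.9  82.6  39.7  47.2   3.4]
scene p70 304 [611.9   4.6  39.4 121.3   3.2]
scene p90 256 [611.4 -14.1  39.3  83.8   4. ]
scene p110 231 [612.1 -34.8  40.8  41.2   3.6]
scene plain 71 [606.7 133.   37.2  14.5   1.5]
scene blue 121 [614.1 -60.   37.4  15.4   1.4]
scene wedge 863 z 123.1 [491.3  89.   40.6 150.9  82.7]
side p50 102 [6.048e+02 8.520e+01 3.740e+01 3.990e+01 2.000e-01]
side p70 220 [607.3   3.9  39.8 121.7   2. ]
side p90 229 [607.8 -15.6  39.   82.5   3.9]
side p110 261 [609.8 -36.4  38.7  42.3   2.7]
side plain 71 [602.3 130.9  13.8  36.   89.7]
side blue 151 [610.4 -60.9  39.2  16.2   1.1]
side wedge 667 z 123.4 [506.6  94.5 111.5  29.    4.5]
pos [434.4  95.6  65. ] F [ 0.  -0.1 -0.7] t 41.65
n 6837 px 362 176 rect [390.8 144.6  39.3  36.5  42.7] z50/95 [109.7 111.1] bgr [118.  98. 157.]
n 15934 px 252 282 rect [442.1 100.9  66.3  59.2  20.7] z50/95 [121.5 135.8] bgr [31. 39. 54.]
--
{"dp": [-0.08, -0.05, -0.01], "angular": [-0.016, 0.0, -0.007], "gripper": 25.0},
1 pos [434.4  95.6  65. ] jaw yaw 91.0 q6 -1.53 w 35.1 F [-0.2 -1.1 -0.7] t 41.7
```

View pics/q1.png

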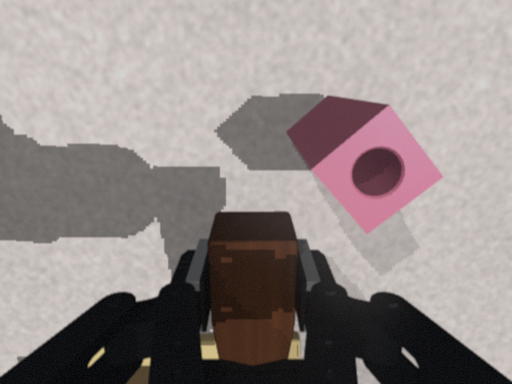

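Request:
{"name": "arm_command", "arguments": {"series": [{"dp": [0, -0.09, 0.01], "angular": [-0.014, 0, -0.006], "gripper": 25}, {"dp": [0, -0.04, 0.03], "angular": [0, 0, 0], "gripper": 25}, {"dp": [0, 0, 0.05], "angular": [0, 0, 0], "gripper": 25}, {"dp": [0.1, 0, 0], "angular": [0, 0, 0], "gripper": 25}, {"dp": [0.12, 0, 0], "angular": [0, 0, 0], "gripper": 25}, {"dp": [0.1, 0, 0], "angular": [0, 0, 0], "gripper": 25}, {"dp": [0, 0, 0], "angular": [0, 0, 0], "gripper": 25}, {"dp": [0, 0, 0], "angular": [0, 0, 0], "gripper": 25}]}}

```text
clock: 42.7
position: [0.45, 0.108, 0.0233]
ee_rot: [0.489, -0.51, 0.49, 0.511]
contact_force: [0.2, -0.4, -0.9]
width: 0.0351
```

```bash
python3 plan.py "450 108.7 -9 92.4 25"
```

```text
--
{"dp": [0.27, 0.0, 0.01], "angular": [0.0, 0.0, -0.001], "gripper": 25.0},
1 pos [450.  108.   23.3] jaw yaw 92.4 q6 -1.53 w 35.1 F [ 0.2 -0.4 -0.9] t 42.7
```

Request:
{"name": "arm_command", "arguments": {"series": [{"dp": [0.05, 0, 0], "angular": [0, 0, 0], "gripper": 25}, {"dp": [0.07, 0, 0.005], "angular": [0, 0, 0], "gripper": 25}, {"dp": [0.07, 0, 0], "angular": [0, 0, 0], "gripper": 25}, {"dp": [0.05, 0, 0], "angular": [0, 0, 0], "gripper": 25}, {"dp": [0.01, 0, 0], "angular": [0, 0, 0], "gripper": 25}, {"dp": [0, 0, 0], "angular": [0, 0, 0], "gripper": 25}, {"dp": [0, 0, 0], "angular": [0, 0, 0], "gripper": 25}, {"dp": [0, 0, 0], "angular": [0, 0, 0], "gripper": 25}]}}

```text
clock: 43.7
position: [0.4509, 0.1086, -0.0079]
ee_rot: [0.49, -0.51, 0.489, 0.51]
contact_force: [-0.3, -1.0, -0.5]
width: 0.035
```

```bash
python3 plan.py "450 108.7 -9 92.4 25"; python3 wedge.py | grep -E "wedge|plain|p50"; python3 - <<'E'
import numpy as np,cv2
a=np.load("scene1.npz")["image"];b=np.load("side1.npz")["image"]
o=np.zeros((600,800,3),np.uint8);c=cv2.resize(a[140:260,190:350],None,fx=3.7,fy=3.7,interpolation=cv2.INTER_CUBIC)[:300,:592];o[:300,:c.shape[1]]=c[100:400] if c.shape[0]>=400 else c[:300]
e=cv2.resize(b[120:260,170:340],None,fx=3,fy=3,interpolation=cv2.INTER_CUBIC);o[300:600,:e.shape[1]]=e[:300]
cv2.imwrite("pics/r1.png",o)
E
```

```text
--
{"dp": [0.01, 0.01, 0.0], "angular": [0.0, 0.0, 0.0], "gripper": 25.0},
1 pos [450.9 108.6  -7.9] jaw yaw 92.4 q6 -1.53 w 35.0 F [-0.3 -1.  -0.5] t 43.7
scene p50 128 [607.2  83.1  40.1  45.9   3. ]
scene plain 74 [606.3 132.8  13.   37.1  89.1]
scene wedge 614 z 51.1 [488.8 108.3  50.5 165.2  79. ]
side p50 100 [605.   83.5  38.9  43.8   5. ]
side plain 68 [601.4 131.8  36.2  13.9   1.1]
side wedge 811 z 51.7 [528.9  87.3  86.8 125.2  86.4]
```

View pics/r1.png

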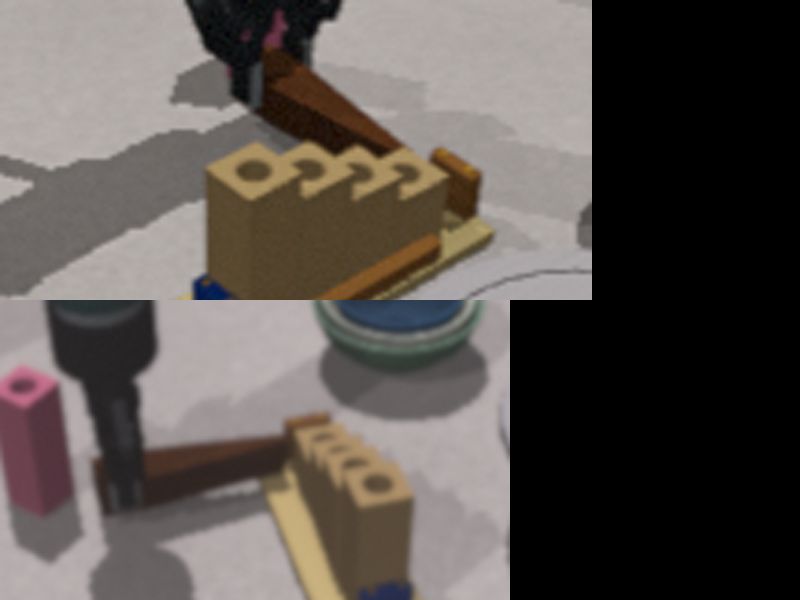

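The four props stand in a neat row in order of height, and the wedge points at the gap beside the plain end board. Advancing it slowly.

Request:
{"name": "arm_command", "arguments": {"series": [{"dp": [0.02, -0.05, 0], "angular": [0, 0, 0], "gripper": 25}, {"dp": [0.01, -0.08, 0], "angular": [0, 0, 0], "gripper": 25}, {"dp": [0, -0.08, 0], "angular": [0, 0, 0], "gripper": 25}, {"dp": [0, -0.08, 0], "angular": [0, 0, 0], "gripper": 25}, {"dp": [0, -0.05, 0], "angular": [0, 0, 0], "gripper": 25}, {"dp": [0, 0, 0], "angular": [0, 0, 0], "gripper": 25}, {"dp": [0, 0, 0], "angular": [0, 0, 0], "gripper": 25}, {"dp": [0, 0, 0], "angular": [0, 0, 0], "gripper": 25}]}}

```text
clock: 44.8
position: [0.4953, 0.1104, -0.0118]
ee_rot: [-0.49, 0.51, -0.489, -0.51]
contact_force: [-0.1, -1.5, -0.7]
width: 0.0354
```

```bash
python3 plan.py "530 112 -12 92.4 25 20"
```

```text
--
{"dp": [0.0, -0.14, 0.0], "angular": [0.0, 0.0, 0.0], "gripper": 25.0},
{"dp": [0.0, -0.15, 0.0], "angular": [0.0, 0.0, 0.0], "gripper": 25.0},
2 pos [495.3 110.4 -11.8] jaw yaw 92.4 q6 -1.53 w 35.4 F [-0.1 -1.5 -0.7] t 44.8
```

Request:
{"name": "arm_command", "arguments": {"series": [{"dp": [0, -0.05, 0], "angular": [0, 0, 0], "gripper": 25}, {"dp": [0, -0.06, 0], "angular": [0, 0, 0], "gripper": 25}, {"dp": [0, -0.06, 0], "angular": [0, 0, 0], "gripper": 25}, {"dp": [0, -0.04, 0], "angular": [0, 0, 0], "gripper": 25}, {"dp": [0, 0, 0], "angular": [0, 0, 0], "gripper": 25}, {"dp": [0, 0, 0], "angular": [0, 0, 0], "gripper": 25}, {"dp": [0, 0, 0], "angular": [0, 0, 0], "gripper": 25}, {"dp": [0, 0, 0], "angular": [0, 0, 0], "gripper": 25}]}}

```text
clock: 45.8
position: [0.5216, 0.1112, -0.0119]
ee_rot: [-0.489, 0.51, -0.49, -0.51]
contact_force: [0.7, -1.1, -1.4]
width: 0.0352
```

```bash
python3 plan.py "540 112.4 -12 92.4 25 20"
```

```text
--
{"dp": [0.0, -0.15, 0.0], "angular": [0.0, 0.0, 0.0], "gripper": 25.0},
1 pos [521.6 111.2 -11.9] jaw yaw 92.4 q6 -1.53 w 35.2 F [ 0.7 -1.1 -1.4] t 45.8
```

Request:
{"name": "arm_command", "arguments": {"series": [{"dp": [0, -0.03, 0], "angular": [0, 0, 0], "gripper": 25}, {"dp": [0, -0.03, 0], "angular": [0, 0, 0], "gripper": 25}, {"dp": [0, -0.03, 0], "angular": [0, 0, 0], "gripper": 25}, {"dp": [0, -0.02, 0], "angular": [0, 0, 0], "gripper": 25}, {"dp": [0, 0, 0], "angular": [0, 0, 0], "gripper": 25}, {"dp": [0, 0, 0], "angular": [0, 0, 0], "gripper": 25}, {"dp": [0, 0, 0], "angular": [0, 0, 0], "gripper": 25}, {"dp": [0, 0, 0], "angular": [0, 0, 0], "gripper": 25}]}}

```text
clock: 46.8
position: [0.5266, 0.1108, -0.012]
ee_rot: [0.485, -0.507, 0.494, 0.514]
contact_force: [-2.9, -1.9, 2.4]
width: 0.0354
```

```bash
python3 plan.py "540 112.4 -12 92.4 25 20"; python3 wedge.py
```

```text
--
{"dp": [0.0, -0.11, 0.01], "angular": [0.001, -0.001, -0.011], "gripper": 25.0},
1 pos [526.6 110.8 -12. ] jaw yaw 92.4 q6 -1.53 w 35.4 F [-2.9 -1.9  2.4] t 46.8
scene p50 122 [608.8  81.6  41.6  43.2   1. ]
scene p70 304 [611.1   5.4  40.5 122.6   2.9]
scene p90 251 [610.6 -13.9  41.2  83.5   2.3]
scene p110 229 [610.7 -35.8  42.   40.    2.4]
scene plain 148 [605.1 128.4  87.   26.5   0. ]
scene blue 126 [613.9 -59.8  38.3  14.6   1.3]
scene wedge 427 z 101.3 [458.6  89.   35.1 153.4  51.4]
side p50 80 [604.8  92.7  47.6  24.2  25.6]
side p70 216 [607.6   3.4  40.2 121.4   1.6]
side p90 231 [607.9 -15.4  39.2  83.9   3.7]
side p110 264 [609.7 -36.7  38.5  41.5   3. ]
side plain 119 [590.4 127.9  60.5  21.3   8.1]
side blue 158 [610.7 -61.2  17.6  38.6  89. ]
side wedge 394 z 53.0 [571.2  88.   85.5  49.9  79.9]
```

Request:
{"name": "arm_command", "arguments": {"series": [{"dp": [0, 0, 0], "angular": [0, 0, 0], "gripper": 60}, {"dp": [0, 0, 0], "angular": [0, 0, 0], "gripper": 60}, {"dp": [0, 0, 0], "angular": [0, 0, 0], "gripper": 60}, {"dp": [-0.2, 0, 0], "angular": [0, 0, -0.01], "gripper": 60}, {"dp": [-0.25, 0, 0], "angular": [0, 0, 0], "gripper": 60}, {"dp": [0, 0.2, 0], "angular": [0, 0, 0], "gripper": 0}, {"dp": [0, 0.22, 0], "angular": [0, 0, 0], "gripper": 0}, {"dp": [0, 0.03, 0], "angular": [0, 0, 0], "gripper": 0}]}}

```text
clock: 47.9
position: [0.4773, 0.1098, 0.0439]
ee_rot: [-0.492, 0.512, -0.487, -0.508]
contact_force: [0.8, -0.4, 0.7]
width: 0.0058
```

```bash
python3 -c "
from rig import *;get_image('scene')"; python3 wr.py s1 38 56 460 600 80 140; python3 wedge.py|grep wedge; python3 plan.py "474 109.5 -17 92.4 0 20"
```

```text
pos [478.2 109.8  44. ] F [-0.3  0.2 -0. ] t 47.95
n 432 px 252 348 rect [563.9 113.5  29.4   9.9   2.8] z50/95 [44.6 45.5] bgr [22. 35. 58.]
scene wedge 274 z 47.0 [553.6 110.6  93.   36.3   1.4]
side wedge 670 z 48.3 [550.3  91.1  90.2  88.5  82.4]
--
{"dp": [0.13, 0.01, 0.0], "angular": [0.0, 0.0, 0.002], "gripper": 0.0},
{"dp": [0.13, 0.02, 0.0], "angular": [0.0, 0.0, 0.002], "gripper": 0.0},
{"dp": [0.12, 0.01, 0.0], "angular": [0.0, 0.0, 0.002], "gripper": 0.0},
{"dp": [0.13, 0.02, 0.0], "angular": [0.0, 0.0, 0.001], "gripper": 0.0},
4 pos [480.2 109.8  43.9] jaw yaw 92.4 q6 -1.53 w 0.0 F [-0.5 -0.2  0.7] t 48.1
```

View pics/s1.png

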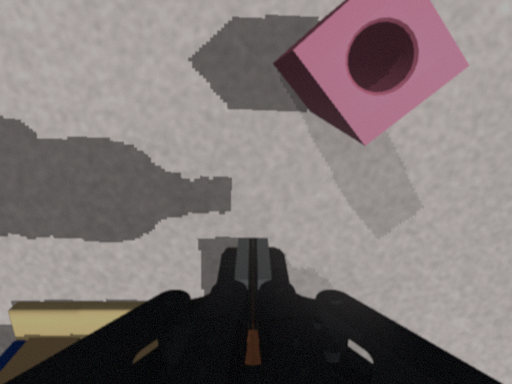

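Request:
{"name": "arm_command", "arguments": {"series": [{"dp": [0.05, 0.05, 0], "angular": [0, 0, 0.004], "gripper": 0}, {"dp": [0.12, 0.01, 0], "angular": [0, 0, 0.002], "gripper": 0}, {"dp": [0.15, 0, 0], "angular": [0, 0, 0], "gripper": 0}, {"dp": [0.12, 0, 0], "angular": [0, 0, 0], "gripper": 0}, {"dp": [0.05, 0, 0], "angular": [0, 0, 0], "gripper": 0}, {"dp": [0, 0, 0], "angular": [0, 0, 0], "gripper": 0}, {"dp": [0, 0, 0], "angular": [0, 0, 0], "gripper": 0}, {"dp": [0, 0, 0], "angular": [0, 0, 0], "gripper": 0}]}}

```text
clock: 49.1
position: [0.4747, 0.1094, -0.0204]
ee_rot: [0.49, -0.51, 0.49, 0.51]
contact_force: [-0.3, 0.8, 0.1]
width: 0.0001
```

```bash
python3 plan.py "492 110.7 -17 92.4 0 20"
```

```text
--
{"dp": [-0.03, -0.14, 0.0], "angular": [-0.001, 0.0, 0.0], "gripper": 0.0},
1 pos [474.7 109.4 -20.4] jaw yaw 92.3 q6 -1.53 w 0.1 F [-0.3  0.8  0.1] t 49.1
```

Request:
{"name": "arm_command", "arguments": {"series": [{"dp": [0, -0.04, 0], "angular": [0, 0, 0], "gripper": 0}, {"dp": [0, -0.05, 0], "angular": [0, 0, 0], "gripper": 0}, {"dp": [0, -0.05, 0], "angular": [0, 0, 0], "gripper": 0}, {"dp": [0, -0.04, 0], "angular": [0, 0, 0], "gripper": 0}, {"dp": [0, -0.03, 0], "angular": [0, 0, 0], "gripper": 0}, {"dp": [0, -0.03, 0], "angular": [0, 0, 0], "gripper": 0}, {"dp": [0, -0.03, 0], "angular": [0, 0, 0], "gripper": 0}, {"dp": [0, -0.03, 0], "angular": [0, 0, 0], "gripper": 0}]}}

```text
clock: 50.1
position: [0.4985, 0.1103, -0.0218]
ee_rot: [0.483, -0.504, 0.497, 0.517]
contact_force: [-6.9, 0.3, 3.5]
width: 0.0001
```

```bash
python3 plan.py "511 110.7 -17 92.4 0 20"
```

```text
--
{"dp": [-0.04, -0.1, 0.0], "angular": [0.0, 0.0, -0.017], "gripper": 0.0},
1 pos [498.5 110.3 -21.8] jaw yaw 92.4 q6 -1.53 w 0.1 F [-6.9  0.3  3.5] t 50.1
```

Request:
{"name": "arm_command", "arguments": {"series": [{"dp": [0, -0.04, 0], "angular": [0, 0, -0.015], "gripper": 0}, {"dp": [0, -0.05, 0], "angular": [0, 0, -0.01], "gripper": 0}, {"dp": [0, -0.05, 0], "angular": [0, 0, -0.01], "gripper": 0}, {"dp": [0, -0.05, 0], "angular": [0, 0, -0.01], "gripper": 0}, {"dp": [0, -0.05, 0], "angular": [0, 0, -0.01], "gripper": 0}, {"dp": [0, -0.05, 0], "angular": [0, 0, -0.01], "gripper": 0}, {"dp": [0, -0.05, 0], "angular": [0, 0, -0.01], "gripper": 0}, {"dp": [0, -0.05, 0], "angular": [0, 0, -0.01], "gripper": 0}]}}

```text
clock: 51.1
position: [0.5101, 0.1105, -0.0267]
ee_rot: [-0.499, 0.521, -0.479, -0.499]
contact_force: [-9.4, -0.6, 7.5]
width: 0.0001
```

```bash
python3 plan.py "511 110.7 -17 92.4 0 20"
```

```text
--
{"dp": [-0.08, -0.01, 0.0], "angular": [0.0, -0.002, 0.027], "gripper": 0.0},
1 pos [510.1 110.5 -26.7] jaw yaw 92.4 q6 -1.52 w 0.1 F [-9.4 -0.6  7.5] t 51.1
```

Request:
{"name": "arm_command", "arguments": {"series": [{"dp": [0, 0.05, 0], "angular": [0, 0, 0.01], "gripper": 0}, {"dp": [-0.05, 0.1, 0], "angular": [0, 0, 0.015], "gripper": 0}, {"dp": [-0.05, 0.1, 0], "angular": [0, 0, 0], "gripper": 0}, {"dp": [-0.3, 0.1, 0], "angular": [0, 0, 0], "gripper": 0}, {"dp": [-0.4, 0.1, 0], "angular": [0, 0, 0], "gripper": 0}, {"dp": [-0.4, 0.1, 0], "angular": [0, 0, 0], "gripper": 0}, {"dp": [-0.1, 0, 0], "angular": [0, 0, 0], "gripper": 0}, {"dp": [0, 0, 0], "angular": [0, 0, 0], "gripper": 0}]}}

```text
clock: 52.1
position: [0.4409, 0.108, 0.1349]
ee_rot: [-0.49, 0.512, -0.489, -0.508]
contact_force: [-0.5, 0.7, -1.1]
width: -0.0
```

```bash
python3 wedge.py; python3 wr.py u1 38 58 460 640 80 150; python3 plan.py "474 109.5 -17 92.4 0 20"|tail -1;  python3 - <<'E'
import numpy as np,cv2
a=np.load("scene1.npz")["image"];b=np.load("side1.npz")["image"]
o=np.zeros((600,800,3),np.uint8);c=cv2.resize(a[150:250,210:340],None,fx=3,fy=3,interpolation=cv2.INTER_CUBIC);o[:300,:390]=c
e=cv2.resize(b[150:250,210:330],None,fx=3,fy=3,interpolation=cv2.INTER_CUBIC);o[300:600,:360]=e
w=cv2.imread("pics/u1.png");o[:300,400:800]=cv2.resize(w,(400,300))
cv2.imwrite("pics/v1.png",o)
E
```

```text
scene p50 124 [610.   81.1  37.7  43.1  86.9]
scene p70 303 [611.3   3.3  39.7 117.5   2.2]
scene p90 241 [611.7 -15.2  41.4  79.9   2.3]
scene p110 227 [611.5 -35.5  43.1  40.3   1.4]
scene plain 124 [598.2 128.4  26.   75.6  89.5]
scene blue 118 [613.5 -59.8  37.7  14.6   2.1]
scene wedge 448 z 101.6 [405.1 131.6  35.8   8.7  45. ]
side p50 82 [607.   86.   38.8  27.9   3.6]
side p70 217 [607.7   2.1  38.7 118.5   2.1]
side p90 219 [608.6 -17.4  38.5  80.9   1.8]
side p110 262 [609.6 -36.7  39.5  41.7   3.3]
side plain 120 [596.8 127.4  24.3  72.1  89.4]
side blue 151 [610.6 -60.5  37.8  16.5   3.3]
side wedge 587 z 50.9 [563.2  88.8  88.   63.7  81.7]
pos [440.  107.9 133.4] F [-0.3  1.3 -0.6] t 52.2
n 396 px 252 348 rect [604.4 114.6  38.2  14.5   3. ] z50/95 [50.6 52.6] bgr [23. 36. 61.]
8 pos [439.7 107.8 132.9] jaw yaw 92.4 q6 -1.52 w -0.0 F [-0.3 -1.1 -0.3] t 52.25
```

View pics/v1.png

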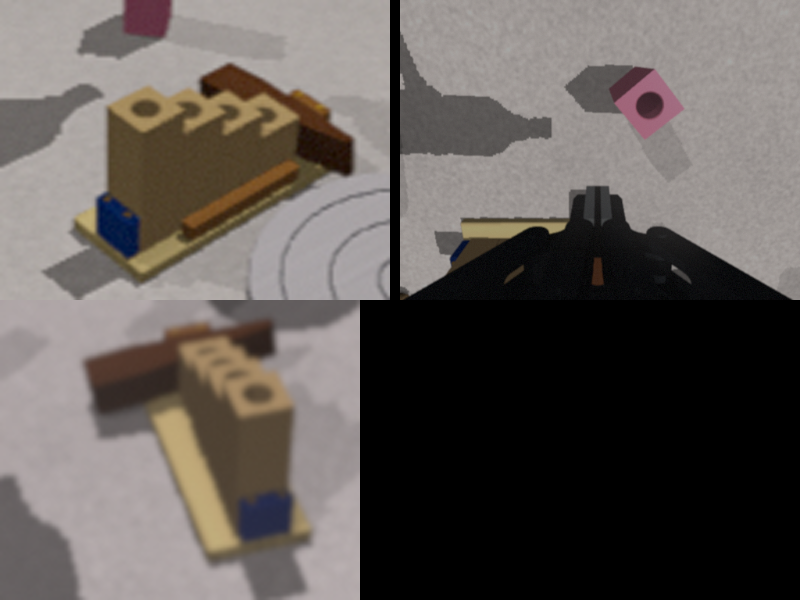

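```bash
cat > prof.py <<'E'
from h import *
for n in("scene","side"):
    d=dict(np.load(n+"1.npz"));P=cloud(d)*1000;im=d["image"].astype(int);X,Y,Z=P[...,0],P[...,1],P[...,2]
    r=np.hypot(1,.042);ly=Y-(115.0+(X-605)*.042)
    m=(abs(ly)<20)&(X>495)&(X<690)&(Z>4)&(Z<75)&(im[...,2]<125)
    print(n,[(x,round(np.percentile(Z[s],92),1),round(float(Y[s&(Z>np.percentile(Z[s],60))].mean()),1)) for x in range(495,690,10) if (s:=m&(X>=x)&(X<x+10)).sum()>4], 'xrange top',np.percentile(X[m&(Z>30)],[0.5,99.5]).round(1))
E
python3 prof.py
```

```text
scene [(515, np.float64(41.2), 107.4), (525, np.float64(42.7), 108.5), (535, np.float64(43.9), 112.2), (545, np.float64(45.6), 112.2), (555, np.float64(46.7), 109.4), (565, np.float64(48.1), 112.7), (575, np.float64(48.6), 115.2), (585, np.float64(51.1), 117.9), (595, np.float64(51.4), 117.3), (605, np.float64(53.6), 116.5), (615, np.float64(53.8), 114.4), (625, np.float64(54.7), 107.7), (635, np.float64(55.9), 109.3), (645, np.float64(57.4), 110.8), (655, np.float64(57.9), 111.3), (665, np.float64(57.7), 112.2)] xrange top [520.3 671.6]
side [(515, np.float64(42.4), 108.6), (525, np.float64(43.5), 107.4), (535, np.float64(45.3), 108.4), (545, np.float64(46.6), 108.0), (555, np.float64(48.0), 107.6), (565, np.float64(48.0), 107.5), (575, np.float64(50.3), 110.8), (585, np.float64(56.0), 107.3), (595, np.float64(53.6), 115.4), (605, np.float64(55.1), 113.3), (615, np.float64(61.7), 109.5), (625, np.float64(57.3), 108.4), (635, np.float64(58.6), 109.5), (645, np.float64(59.0), 111.6), (655, np.float64(60.8), 110.8), (665, np.float64(54.0), 110.9)] xrange top [519.1 667.9]
```

The row has closed up, but the wedge is pitched nose-up by about 0.115 rad: its top is near z 42 at the butt and 58 at the tip. It pivots on the base's front edge, so I'll press the protruding nose down gently.

```bash
python3 plan.py "655 117 125 92.4 0 40"
```

```text
--
{"dp": [0.01, -0.3, 0.0], "angular": [0.0, 0.0, 0.0], "gripper": 0.0},
{"dp": [0.01, -0.3, 0.0], "angular": [0.0, 0.0, 0.0], "gripper": 0.0},
{"dp": [0.01, -0.3, 0.0], "angular": [0.0, 0.0, 0.0], "gripper": 0.0},
{"dp": [0.01, -0.3, 0.0], "angular": [0.0, -0.001, 0.0], "gripper": 0.0},
{"dp": [0.01, -0.3, 0.0], "angular": [0.0, 0.0, 0.0], "gripper": 0.0},
{"dp": [0.02, -0.3, 0.0], "angular": [0.0, -0.001, 0.0], "gripper": 0.0},
6 pos [439.7 107.8 132.9] jaw yaw 92.4 q6 -1.52 w -0.0 F [-0.3 -1.1 -0.3] t 52.25
```

Request:
{"name": "arm_command", "arguments": {"series": [{"dp": [0, -0.3, 0], "angular": [0, 0, 0], "gripper": 0}, {"dp": [0, -0.3, 0], "angular": [0, 0, 0], "gripper": 0}, {"dp": [0, -0.3, 0], "angular": [0, 0, 0], "gripper": 0}, {"dp": [0, -0.3, 0], "angular": [0, 0, 0], "gripper": 0}, {"dp": [0, -0.3, 0], "angular": [0, 0, 0], "gripper": 0}, {"dp": [0.02, -0.24, 0], "angular": [0, 0, 0], "gripper": 0}, {"dp": [0, 0, 0], "angular": [0, 0, 0], "gripper": 0}, {"dp": [0, 0, 0], "angular": [0, 0, 0], "gripper": 0}]}}

```text
clock: 53.25
position: [0.6464, 0.1156, 0.1102]
ee_rot: [0.481, -0.504, 0.498, 0.517]
contact_force: [-0.4, -0.0, -0.5]
width: 0.0003
```

```bash
python3 plan.py "655 117 35 92.4 0 20"
```

```text
--
{"dp": [0.16, -0.02, 0.0], "angular": [0.0, -0.001, -0.005], "gripper": 0.0},
{"dp": [0.15, -0.02, 0.0], "angular": [0.0, 0.0, -0.005], "gripper": 0.0},
{"dp": [0.16, -0.02, 0.0], "angular": [0.0, -0.001, -0.005], "gripper": 0.0},
{"dp": [0.16, -0.02, 0.01], "angular": [-0.001, 0.0, -0.005], "gripper": 0.0},
4 pos [646.4 115.6 110.2] jaw yaw 92.4 q6 -1.54 w 0.3 F [-0.4 -0.  -0.5] t 53.25
```

Request:
{"name": "arm_command", "arguments": {"series": [{"dp": [0.1, -0.03, 0], "angular": [0, 0, -0.01], "gripper": 0}, {"dp": [0.15, -0.02, 0], "angular": [0, 0, -0.005], "gripper": 0}, {"dp": [0.15, -0.01, 0], "angular": [0, 0, -0.005], "gripper": 0}, {"dp": [0.15, 0, 0], "angular": [0, 0, 0], "gripper": 0}, {"dp": [0.06, 0, 0], "angular": [0, 0, 0], "gripper": 0}, {"dp": [0, 0, 0], "angular": [0, 0, 0], "gripper": 0}, {"dp": [0, 0, 0], "angular": [0, 0, 0], "gripper": 0}, {"dp": [0, 0, 0], "angular": [0, 0, 0], "gripper": 0}]}}

```text
clock: 54.25
position: [0.6452, 0.1158, 0.0354]
ee_rot: [0.487, -0.51, 0.491, 0.51]
contact_force: [0.2, -0.8, -0.2]
width: -0.0002
```

```bash
python3 plan.py "655 117 25 92.4 0 20"
```

```text
--
{"dp": [0.09, -0.08, 0.01], "angular": [0.0, -0.002, -0.003], "gripper": 0.0},
1 pos [645.2 115.8  35.4] jaw yaw 92.4 q6 -1.54 w -0.2 F [ 0.2 -0.8 -0.2] t 54.25
```

Request:
{"name": "arm_command", "arguments": {"series": [{"dp": [0, -0.08, 0.01], "angular": [0, 0, -0.003], "gripper": 0}, {"dp": [0.03, 0, 0], "angular": [0, 0, 0], "gripper": 0}, {"dp": [0.03, 0, 0], "angular": [0, 0, 0], "gripper": 0}, {"dp": [0.03, 0, 0], "angular": [0, 0, 0], "gripper": 0}, {"dp": [0.03, 0, 0], "angular": [0, 0, 0], "gripper": 0}, {"dp": [0.03, 0, 0], "angular": [0, 0, 0], "gripper": 0}, {"dp": [0.02, 0, 0], "angular": [0, 0, 0], "gripper": 0}, {"dp": [0.02, 0, 0], "angular": [0, 0, 0], "gripper": 0}]}}

```text
clock: 55.25
position: [0.6562, 0.1175, 0.0117]
ee_rot: [-0.489, 0.512, -0.49, -0.509]
contact_force: [0.6, -0.3, 0.4]
width: 0.0001
```

```bash
python3 plan.py "655 117 10 92.4 0 20"
```

```text
--
{"dp": [0.01, 0.01, 0.0], "angular": [0.0, -0.002, 0.002], "gripper": 0.0},
1 pos [656.2 117.5  11.7] jaw yaw 92.4 q6 -1.54 w 0.1 F [ 0.6 -0.3  0.4] t 55.25
```

```bash
python3 wedge.py >/dev/null; python3 prof.py; python3 - <<'E'
import numpy as np,cv2
a=np.load("scene1.npz")["image"];b=np.load("side1.npz")["image"]
o=np.zeros((600,400,3),np.uint8);c=cv2.resize(a[150:250,210:340],None,fx=3,fy=3,interpolation=cv2.INTER_CUBIC);o[:300,:390]=c
e=cv2.resize(b[120:220,230:350],None,fx=3,fy=3,interpolation=cv2.INTER_CUBIC);o[300:600,:360]=e
cv2.imwrite("pics/x1.png",o)
E
```

```text
scene [(515, np.float64(45.4), 108.0), (525, np.float64(46.7), 107.9), (535, np.float64(46.4), 104.6), (545, np.float64(46.8), 111.1), (555, np.float64(47.2), 113.0), (565, np.float64(46.9), 116.6), (575, np.float64(47.5), 119.4), (585, np.float64(47.7), 124.1), (595, np.float64(50.9), 127.2), (605, np.float64(47.4), 126.3), (615, np.float64(49.0), 121.2), (625, np.float64(47.2), 108.0), (635, np.float64(45.1), 108.8), (645, np.float64(67.8), 106.9), (655, np.float64(71.9), 107.2), (665, np.float64(71.4), 114.7)] xrange top [523.6 671.4]
side [(515, np.float64(47.6), 105.9), (525, np.float64(47.3), 105.8), (535, np.float64(47.6), 106.2), (545, np.float64(47.4), 107.1), (555, np.float64(46.6), 109.8), (565, np.float64(47.0), 107.2), (575, np.float64(46.6), 108.5), (585, np.float64(54.3), 113.4), (595, np.float64(51.1), 120.0), (605, np.float64(49.1), 124.7), (615, np.float64(47.5), 126.4), (635, np.float64(68.8), 118.5), (645, np.float64(71.5), 108.7), (655, np.float64(71.1), 105.3), (665, np.float64(49.3), 111.1)] xrange top [519.8 668.4]
```

View pics/x1.png

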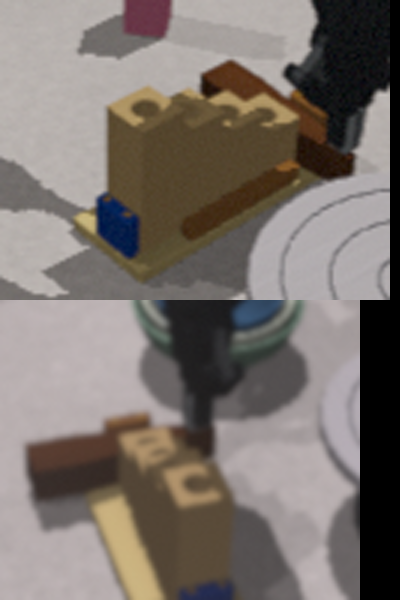

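The wedge now lies flat, with its top at z 46–47 along the whole length. I'll go back for one more straight push on the butt so the row is tight.

Request:
{"name": "arm_command", "arguments": {"series": [{"dp": [-0.2, 0, 0], "angular": [0, 0, 0], "gripper": 0}, {"dp": [-0.4, 0, 0], "angular": [0, 0, 0], "gripper": 0}, {"dp": [-0.4, 0, 0], "angular": [0, 0, 0], "gripper": 0}, {"dp": [0, 0.35, 0], "angular": [0, 0, 0], "gripper": 0}, {"dp": [0, 0.4, 0], "angular": [0, 0, 0], "gripper": 0}, {"dp": [0, 0.4, 0], "angular": [0, 0, 0], "gripper": 0}, {"dp": [0, 0.3, 0], "angular": [0, 0, 0], "gripper": 0}, {"dp": [0, 0.1, 0], "angular": [0, 0, 0], "gripper": 0}]}}

```text
clock: 56.35
position: [0.4668, 0.1098, 0.1353]
ee_rot: [-0.49, 0.513, -0.489, -0.508]
contact_force: [1.1, -0.8, 0.1]
width: 0.0002
```

```bash
python3 plan.py "476 109.4 40 92.4 0 25;476 109.4 -12 92.4 0 20"; python3 wedge.py >/dev/null; python3 prof.py
```

```text
--
{"dp": [0.2, -0.02, 0.0], "angular": [0.0, -0.001, 0.001], "gripper": 0.0},
{"dp": [0.2, -0.02, 0.0], "angular": [0.0, 0.0, 0.001], "gripper": 0.0},
{"dp": [0.2, -0.02, 0.0], "angular": [0.0, -0.001, 0.001], "gripper": 0.0},
{"dp": [0.19, -0.01, 0.0], "angular": [0.0, 0.0, 0.001], "gripper": 0.0},
{"dp": [0.15, 0.0, 0.0], "angular": [0.0, 0.0, 0.0], "gripper": 0.0},
{"dp": [0.14, 0.0, 0.0], "angular": [0.0, 0.0, 0.0], "gripper": 0.0},
{"dp": [0.15, 0.0, 0.0], "angular": [0.0, 0.0, 0.0], "gripper": 0.0},
7 pos [466.8 109.8 135.3] jaw yaw 92.4 q6 -1.52 w 0.2 F [ 1.1 -0.8  0.1] t 56.35
scene [(515, np.float64(46.0), 107.7), (525, np.float64(46.9), 110.9), (535, np.float64(46.8), 108.7), (545, np.float64(47.1), 108.4), (555, np.float64(46.2), 109.9), (565, np.float64(47.0), 113.6), (575, np.float64(46.4), 120.5), (585, np.float64(48.1), 124.8), (595, np.float64(49.1), 127.1), (605, np.float64(48.0), 125.2), (615, np.float64(48.9), 122.1), (625, np.float64(47.7), 109.5), (635, np.float64(45.4), 110.6), (645, np.float64(45.5), 112.3), (655, np.float64(45.2), 112.6), (665, np.float64(45.2), 112.8)] xrange top [522.9 671.7]
side [(515, np.float64(46.9), 106.2), (525, np.float64(48.0), 107.4), (535, np.float64(47.2), 108.0), (545, np.float64(47.6), 108.7), (555, np.float64(47.3), 109.6), (565, np.float64(46.8), 107.3), (575, np.float64(47.5), 109.7), (585, np.float64(54.9), 111.6), (595, np.float64(50.5), 123.8), (605, np.float64(50.9), 124.5), (615, np.float64(48.8), 127.3), (635, np.float64(47.4), 111.6), (645, np.float64(47.2), 111.5), (655, np.float64(47.1), 112.4), (665, np.float64(44.7), 111.9)] xrange top [519.8 669.3]
```

Request:
{"name": "arm_command", "arguments": {"series": [{"dp": [0.15, 0, 0], "angular": [0, 0, 0.001], "gripper": 0}, {"dp": [0.2, 0, 0], "angular": [0, 0, 0.001], "gripper": 0}, {"dp": [0.25, 0, 0], "angular": [0, 0, 0], "gripper": 0}, {"dp": [0.25, 0, 0], "angular": [0, 0, 0], "gripper": 0}, {"dp": [0.2, 0, 0], "angular": [0, 0, 0], "gripper": 0}, {"dp": [0.13, 0, 0], "angular": [0, 0, 0], "gripper": 0}, {"dp": [0, 0, 0], "angular": [0, 0, 0], "gripper": 0}, {"dp": [0, 0, 0], "angular": [0, 0, 0], "gripper": 0}]}}

```text
clock: 57.45
position: [0.492, 0.1101, -0.0095]
ee_rot: [-0.495, 0.516, -0.484, -0.503]
contact_force: [-0.0, -0.4, 0.6]
width: 0.0004
```

```bash
python3 plan.py "502 110.6 -12 92.4 0 12"
```

```text
--
{"dp": [0.02, -0.08, 0.0], "angular": [-0.001, -0.002, 0.015], "gripper": 0.0},
1 pos [492.  110.1  -9.5] jaw yaw 92.3 q6 -1.52 w 0.4 F [-0.  -0.4  0.6] t 57.45
```

Request:
{"name": "arm_command", "arguments": {"series": [{"dp": [0.02, -0.04, 0], "angular": [0, 0, 0.015], "gripper": 0}, {"dp": [0, -0.04, 0], "angular": [0, 0, 0], "gripper": 0}, {"dp": [0, -0.04, 0], "angular": [0, 0, 0], "gripper": 0}, {"dp": [0, -0.03, 0], "angular": [0, 0, 0], "gripper": 0}, {"dp": [0, -0.03, 0], "angular": [0, 0, 0], "gripper": 0}, {"dp": [0, -0.04, 0], "angular": [0, 0, 0], "gripper": 0}, {"dp": [0, -0.04, 0], "angular": [0, 0, 0], "gripper": 0}, {"dp": [0, -0.04, 0], "angular": [0, 0, 0], "gripper": 0}]}}

```text
clock: 58.45
position: [0.5101, 0.1109, -0.0116]
ee_rot: [0.479, -0.502, 0.5, 0.518]
contact_force: [-8.1, -0.5, 6.9]
width: -0.0005
```

```bash
python3 plan.py "502 110.6 -12 92.4 0 12"|tail -1
```

```text
1 pos [510.1 110.9 -11.6] jaw yaw 92.3 q6 -1.53 w -0.5 F [-8.1 -0.5  6.9] t 58.45
```

Request:
{"name": "arm_command", "arguments": {"series": [{"dp": [-0.02, -0.05, 0], "angular": [0, 0, 0], "gripper": 0}, {"dp": [-0.02, -0.06, 0], "angular": [0, 0, 0], "gripper": 0}, {"dp": [-0.02, -0.06, 0], "angular": [0, 0, 0], "gripper": 0}, {"dp": [-0.01, -0.06, 0], "angular": [0, 0, 0], "gripper": 0}, {"dp": [-0.01, -0.06, 0], "angular": [0, 0, 0], "gripper": 0}, {"dp": [-0.01, -0.06, 0], "angular": [0, 0, 0], "gripper": 0}, {"dp": [-0.01, -0.06, 0], "angular": [0, 0, 0], "gripper": 0}, {"dp": [-0.01, -0.06, 0], "angular": [0, 0, 0], "gripper": 0}]}}

```text
clock: 59.45
position: [0.5061, 0.1103, -0.0087]
ee_rot: [0.446, -0.473, 0.529, 0.545]
contact_force: [-13.2, -0.6, 7.7]
width: 0.0003
```

```bash
python3 plan.py "502 110.6 -12 92.4 0 12"|tail -1; python3 wedge.py >/dev/null; python3 prof.py
```

```text
1 pos [506.1 110.3  -8.7] jaw yaw 92.4 q6 -1.53 w 0.3 F [-13.2  -0.6   7.7] t 59.45
scene [(505, np.float64(51.2), 100.1), (515, np.float64(54.7), 102.8), (525, np.float64(72.6), 110.0), (535, np.float64(46.6), 106.2), (545, np.float64(45.9), 112.1), (555, np.float64(46.9), 109.7), (565, np.float64(47.1), 109.6), (575, np.float64(45.9), 119.9), (585, np.float64(48.2), 127.2), (595, np.float64(49.7), 129.4), (605, np.float64(50.3), 130.5), (615, np.float64(48.8), 123.9), (625, np.float64(47.3), 108.3), (635, np.float64(46.3), 109.9), (645, np.float64(46.3), 112.0), (655, np.float64(46.5), 112.0), (665, np.float64(47.0), 112.8), (675, np.float64(43.7), 112.3)] xrange top [510.3 676. ]
side [(495, np.float64(55.1), 107.3), (505, np.float64(73.1), 102.1), (515, np.float64(55.5), 99.5), (525, np.float64(46.8), 101.3), (535, np.float64(47.3), 101.9), (545, np.float64(47.3), 106.4), (555, np.float64(47.2), 107.9), (565, np.float64(47.9), 108.1), (575, np.float64(47.1), 109.5), (585, np.float64(50.7), 119.2), (595, np.float64(50.6), 124.8), (605, np.float64(50.9), 121.4), (615, np.float64(50.9), 127.5), (635, np.float64(47.3), 111.4), (645, np.float64(48.6), 110.4), (655, np.float64(48.1), 111.8), (665, np.float64(47.4), 110.5)] xrange top [502.6 673.2]
```

The 13 N push moved the wedge about 4 mm further in, and it stayed flat. Backing off.

Request:
{"name": "arm_command", "arguments": {"series": [{"dp": [0, 0.05, 0], "angular": [0, 0, 0], "gripper": 0}, {"dp": [0, 0.1, 0], "angular": [0, 0, -0.02], "gripper": 0}, {"dp": [0, 0.15, 0], "angular": [0, 0, -0.03], "gripper": 0}, {"dp": [-0.2, 0.1, 0], "angular": [0, 0, 0], "gripper": 0}, {"dp": [-0.4, 0.1, 0], "angular": [0, 0, 0], "gripper": 0}, {"dp": [-0.4, 0.1, 0], "angular": [0, 0, 0], "gripper": 0}, {"dp": [-0.3, 0, 0], "angular": [0, 0, 0], "gripper": 0}, {"dp": [0, 0, 0], "angular": [0, 0, 0], "gripper": 0}]}}

```text
clock: 60.55
position: [0.4477, 0.1092, 0.1606]
ee_rot: [0.472, -0.497, 0.506, 0.524]
contact_force: [0.7, 0.0, -0.2]
width: 0.0
```

```bash
python3 plan.py "502 110.6 -12 92.4 0 12"|tail -1; python3 wedge.py; python3 prof.py; python3 - <<'E'
import numpy as np,cv2
a=np.load("scene1.npz")["image"];b=np.load("side1.npz")["image"]
o=np.zeros((600,400,3),np.uint8);o[:300,:390]=cv2.resize(a[150:250,210:340],None,fx=3,fy=3,interpolation=cv2.INTER_CUBIC)
o[300:600,:360]=cv2.resize(b[140:240,220:340],None,fx=3,fy=3,interpolation=cv2.INTER_CUBIC)
cv2.imwrite("pics/y1.png",o)
E
```

```text
16 pos [447.7 109.2 160.6] jaw yaw 92.4 q6 -1.52 w 0.0 F [ 0.7  0.  -0.2] t 60.55
scene p50 125 [609.   80.9  37.5  43.2  87.2]
scene p70 296 [611.7   2.3  41.  115.7   3. ]
scene p90 243 [611.7 -16.5  39.5  78.    3.8]
scene p110 228 [611.  -35.3  40.3  39.8   4.3]
scene plain 163 [605.6 128.3  87.9  26.4   0. ]
scene blue 120 [614.6 -59.7  37.3  13.7   1.4]
scene wedge 450 z 101.9 [404.8 131.7  36.2   9.5  43.8]
side p50 86 [606.8  82.3  38.5  36.1   2.5]
side p70 219 [608.    2.   39.2 118.1   2. ]
side p90 217 [608.6 -17.1  39.7  82.2   2.6]
side p110 266 [609.4 -36.8  39.2  40.8   1.4]
side plain 134 [591.  127.2  61.9  23.1   6.4]
side blue 153 [610.7 -61.   38.3  16.4   1.2]
side wedge 559 z 48.7 [558.6  89.3  88.9  71.9  82.5]
scene [(525, np.float64(46.8), 108.2), (535, np.float64(46.1), 109.1), (545, np.float64(47.1), 110.8), (555, np.float64(46.7), 111.0), (565, np.float64(46.9), 109.3), (575, np.float64(46.8), 119.9), (585, np.float64(48.3), 122.7), (595, np.float64(49.4), 127.2), (605, np.float64(48.8), 123.9), (615, np.float64(48.6), 123.1), (625, np.float64(51.4), 108.0), (635, np.float64(46.6), 109.8), (645, np.float64(46.6), 111.7), (655, np.float64(46.2), 111.6), (665, np.float64(46.5), 113.4), (675, np.float64(44.0), 112.2)] xrange top [526.7 676.3]
side [(515, np.float64(46.1), 105.8), (525, np.float64(47.5), 107.7), (535, np.float64(46.6), 108.0), (545, np.float64(47.8), 107.9), (555, np.float64(47.5), 107.7), (565, np.float64(46.9), 109.9), (575, np.float64(47.2), 110.8), (585, np.float64(50.3), 115.5), (595, np.float64(55.6), 119.8), (605, np.float64(52.5), 121.4), (615, np.float64(48.9), 128.4), (635, np.float64(47.9), 109.1), (645, np.float64(47.3), 111.7), (655, np.float64(47.0), 111.8), (665, np.float64(46.6), 110.7)] xrange top [524.5 673. ]
```

View pics/y1.png

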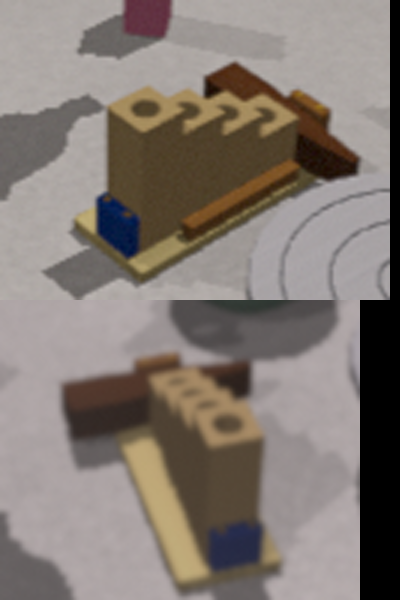

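The wedge stayed in place after I backed off: flat, origin at about tray x = -60 mm (the brief gives about -63 mm for the jam). The row is closed and the arm is clear, so I'm handing in.

```bash
python3 -c "
from rig import *;print(sign_off())"
```

```text
the job is handed in; nothing more can be done
None
```

I stood the four props along the fence in order of height, with prop110 against the blue end board. I then drove the wedge into the gap until it jammed and handed the job in at about 61 s. The sign-off gives no verdict.

**Last checks, from the camera depth after backing off**
- **Row:** the props are upright and closed up. The three taller ones span about 116–118 mm in the images, against 114 mm nominal.
- **Wedge:** it lies flat, with its origin at about tray x = -60 mm. The brief gives about -63 mm for the jam. It did not move when I let go.
- **Robot:** the arm is clear, with no contact force.

**Problems along the way**
- **Fingertip offset:** the visible fingertips stop about 35 mm short of the reported TCP. My first two grasp attempts on prop110 closed above it without moving it. I corrected for the offset after that.
- **Wedge pitch:** the first push on the butt pitched the wedge nose-up by about 0.115 rad. I pressed the nose flat again, then pushed with 13 N, slightly above the suggested 5–12 N, which moved it about 4 mm further in.

**Not measured directly**
- I could not measure the wedge's contact force on prop50. I take it as tight because the wedge stayed put after that push.
- I did not measure the bowls and roller again at the end; no move went near them.

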